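# Prop open the pump unit's service lid

## Robot

A 6-joint arm with a two-finger parallel gripper is mounted at the origin on a cart in front of the work surface, level with it; the furniture and walls round the work are solid. World frame = base frame: x ahead of the robot, y to its left, z up, the work surface at z = 0. Lengths are in m, angles in rad, forces in N, time in s.
With the tool pointing down it reaches from about 0.325 to 0.875 m from the base axis. Payload 4.4 kg.
Tool frame: the origin (TCP) lies midway between the tips of the shut fingers; the grasp point (between the pads) lies behind it (bot.grip_point_offset is the z of the grasp point in the tool frame, in m); z points along the fingers, y is the direction in which the jaws open and shut (so a half turn about z gives the same grasp; the last joint's range is limited). The gripper opens to 85 mm and grips with 20 to 120 N. Pads are 22 mm wide; open, the fingers measure 114 mm over their backs; the gripper's body (76 mm by 85 mm) begins 54 mm behind the grasp point. The pads swing forward as they close: fully open they stand 13 mm farther back than shut.
Start: joints at [-1.448, 0.207, 1.542, -0, 1.393, -0.15], TCP at [0.155, -0.554, 0.231] pointing down, gripper open.
Joint ranges: [-2.73, 2.73], [-0.86, 2.22], [0.23, 2.46], [-1.11, 4.25], [0.08, 2.63], [-2.82, 2.82]. Speed limits (rad/s): [2.79, 2.79, 3.14, 3.14, 3.14, 3.14].

## Interface

Orientations are given as a unit quaternion [w, x, y, z].
In Python, from station import bot gives the robot as it stands.
- The arm moves only by the tool drive_tool, never from a script. Its argument "series" is a list of rows, each a list of 7 numbers: the shift along the tool's x, y, z in cm, then the turn, a rotation vector about the tool's x, y, z in rad, then the finger opening in cm, from 0 to 8.54. In form: [[x, y, z, wx, wy, wz, jaw], ...]. A call has exactly 10 rows; each row is the pose to reach, as a shift and turn from the pose commanded when the call began, along the tool's axes at that moment; what a row does not reach only later rows make up. A row lasts 1/12 s, in which the tool goes at most 41.7 mm and 7.16 degrees, less where a joint would pass 70% of its speed; a pose out of reach is approached as far as the arm can. A call with a gripper value outside its range is refused whole. The fingers move at their own pace and stop on an object; "newtons" is the grip in N (left out, the last holds). Time passes only in rows, so rows that repeat a pose let the fingers close, or fill a call up. It gives the time, the measured TCP pose, the force and the opening at its end, in the units of the state.
- bot.read_state(): the state, without advancing time (a new reading comes with each control period).
- bot.read_camera(name): name is "side" or "top" or "wrist"; returns a dict with "img" (480x640x3 uint8, red, green, blue), "fx", "fy", "cx", "cy" (pixels), "dist_coeffs" ([k1, k2, p1, p2, k3] as OpenCV has them; the pictures are not rectified), "eye" and "attitude" of the camera in the world; the wrist camera has in their place "mount" (4x4, takes a point from camera to tool coordinates, whose origin is the TCP and whose axes are the flange's). Camera axes: x right, y down, z forward; pixel columns grow to the right and rows downward; lengths in m; the calibration is good to about 2 mm. A picture is of the moment at which its call begins: read the wrist's pose just before it. There is no depth.
- bot.close_job(): hands the job in, once; it reports no verdict.
The state is a dict: "time": time; "qpos": joint angles; "dq": joint speeds; "joint_efforts": joint torques, N m; "tcp_pos": TCP position; "tool_rot": TCP orientation; "ft_force": force on the tool from outside, world axes, zero at the start; "ft_torque": the same for the moment, N m; "finger_gap": opening from 0.0 (shut) to 1.0 (fully open).
Only numpy, scipy, OpenCV 4.12 (cv2) and the standard library are available. Lean on these libraries where they do the work, as an engineer would, in place of code of your own. Each camera call takes 0.05 s, during which the arm holds its last target.

## Task

Open the pump unit for service: lift its hinged lid right up by the handle, then swing up the prop rod that lies along the front of the case and feel its tip into the holding hole of the catch plate under the lid, so that the lid comes to rest on the rod and stays open by itself. The lid sinks slowly when it is let go and may ride on the rod's tip while you search for the hole, whose place varies a little; go gently, do not force the rod against the lid, and leave the other things on the desk alone.

Things in the scene. Friction and masses are not known exactly. Their poses are not given: they have to be found in the camera images.
- pump_unit: White sheet-metal case, fixed to the desk, 250 mm deep (x) x 280 mm wide (y) x 110 mm high, with a hinged lid. Origin: centre of its underside on the desk; x points from its front (the robot's side) to its back, y to its left, z up. All offsets below are in this frame.
- unit_lid (a joint): Angle of the lid (rad): 0 closed, stop at 1.0, about 0.70 when propped. It turns about a line along y through (118, 0, 112) mm of the case, and its front edge (248 mm from the hinge) rises. The hinge is damped (about 6 N m s/rad): lifting takes about 10 N at the handle at 0.3 rad/s; let go, the lid does not stay but sinks at about 0.03 to 0.09 rad/s. On the rod's tip it weighs about 2 N.
- lid_handle (a point): Middle of the lid's handle: a steel bar 12 mm thick, 78 mm free between its posts, along y, 32 mm above the lid's top and 13 mm behind its front edge. When closed it is at (-117, 0, 148) mm of the case; it moves with the lid.
- prop_rod (a joint): Swing of the prop rod (rad): 0 lying in its forked rest along the case's -y, pi/2 leaning back over the case in its xz-plane along (0.696, 0, 0.718); stop at 1.75. It turns freely about the axis (-0.718, 0, 0.696) of the case through the point rod_pivot, and falls back when let go without load.
- rod_pivot (a point): Where the rod's axis meets its pivot, at (-173, 60, 105) mm of the case; 48 mm in front of the front face. It does not move.
- rod_sleeve (a point): Middle of the black grip sleeve on the rod, 14 mm thick and 55 mm long, 90 mm from the pivot along the rod. Pushed here, the tip slides along the plate's face with about 1 to 4 N; the push drops, even to a pull, as the hole takes the tip, and rises again at the hole's far flank, where about 15 N push the tip out once more.
- rod_tip: Rounded steel end of the prop rod, 8 mm thick. Origin: centre of its end ball (radius 4 mm), 187 mm from the pivot along the rod.
- catch_rail: Steel rail under the lid; origin in the lid's underside, 205 mm from the hinge, 60 mm left of its middle. It holds a flat catch plate, 36 mm (along the lid) x 110 mm (along y), 5 mm deep, with a 30 mm ramp that rises to it on the -y side. In its middle one countersunk holding hole faces down, 3 mm deep: along y 9 mm wide at its mouth, 3 mm at its floor; 16 mm along the lid.
- rail_face (a point): Point 5 mm below the rail's origin, level with the plate's face. The plate is clamped with its hole up to 20 mm to either side of this point along y: where the hole lies is not measured, and the rod meets it at a swing between 1.46 and 1.68 rad. In the hole the lid stands at 0.695 to 0.70 rad, on the flat face beside it 0.0145 higher.
- screwdriver: Bystander, to be left alone: screwdriver lying beside the case.
- petri_1: Bystander, to be left alone: glass dish, 60 mm across, 14 mm high; origin under its centre.
- reagent_2: Bystander, to be left alone: brown reagent bottle, 48 mm across, 106 mm high; origin under its centre.
- timer: Bystander, to be left alone: bench timer, 58 x 64 x 20 mm; origin under its centre.

How it is judged:
By the outcome, as a careful person would: the job done as asked, in the order asked, and still so for the second after the job is handed in, with the robot touching nothing.
It also fails if it takes over 72 s, if anything falls off the work surface, if the arm or the gripper's body presses on something with over 40 N, if the wrist force passes 120 N, or if a joint passes its speed limit or range.

## Working session

There is one attempt and no reset: what is moved stays moved. The work goes in short steps, Python scripts to look and compute and a tool call to move; the robot and the scene stay as the last step left them, time stands still between calls to the robot, and variables do not carry over. Pictures are saved under pics/ and viewed, and the job is handed in when it is done.

Besides the shell and the picture viewer there is one more tool, called after "Call:" as name([rows], argument=value, ...), one row to a line, values as JSON. drive_tool: Moves the arm, as the interface text tells. Its arguments: {"type":"object","properties":{"series":{"type":"array","items":{"type":"array","items":{"type":"number"}}},"newtons":{"type":"number"}},"required":["series"]}

```bash
ls; mkdir -p pics; python3 - <<'E'
from station import bot
import cv2
print(bot.read_state(), bot.grip_point_offset)
for n in ["side","top","wrist"]:
    c=bot.read_camera(n); cv2.imwrite(f"pics/{n}0.png",c["img"][:,:,::-1])
    print(n,{k:v for k,v in c.items() if k!="img"})
E
```

```text
pics
{'time': 0.0, 'qpos': array([-1.44848338e+00,  2.07434228e-01,  1.54300706e+00,  5.00773831e-06,
        1.39351432e+00, -1.50526410e-01]), 'dq': array([ 0.00205165, -0.00036333,  0.00070096,  0.00138438, -0.00093267,
        0.00143674]), 'joint_efforts': array([ 2.56633493e-04, -3.83037758e+01, -2.91593921e+01, -3.11545245e-04,
        1.05080096e-02,  1.21196672e-05]), 'tcp_pos': array([ 0.15482243, -0.55294811,  0.23009252]), 'tool_rot': array([-1.18132616e-03,  9.90708626e-01,  1.35996403e-01,  1.91301007e-05]), 'ft_force': array([-0.07391399,  0.14263524, -0.14459277]), 'ft_torque': array([ 0.00218207, -0.015483  , -0.01084225]), 'finger_gap': 1.0017492788930122} -0.0187
side {'fx': 540.7713795817101, 'fy': 540.7713795817101, 'cx': 321.75650789014156, 'cy': 232.11974961874677, 'dist_coeffs': array([-0.0265944,  0.       ,  0.       ,  0.       ,  0.       ]), 'eye': array([0.15986816, 0.92861108, 0.72192703]), 'attitude': array([ 0.08701108, -0.12396122,  0.84601098, -0.51120261])}
top {'fx': 597.1293475178803, 'fy': 597.1293475178803, 'cx': 318.5557278895499, 'cy': 239.02821339859875, 'dist_coeffs': array([-0.06572836,  0.        ,  0.        ,  0.        ,  0.        ]), 'eye': array([ 0.36097038, -0.17030085,  1.53396568]), 'attitude': array([-0.04442681,  0.70874327, -0.70301973,  0.03837311])}
wrist {'fx': 411.2093984259152, 'fy': 411.2093984259152, 'cx': 329.6347344588954, 'cy': 247.2960183484983, 'dist_coeffs': array([-0.04627225,  0.        ,  0.        ,  0.        ,  0.        ]), 'mount': array([[ 1.36262417e-04, -9.62215532e-01, -2.72288912e-01,
         6.90235216e-02],
       [ 9.99999493e-01,  4.02754173e-04, -9.22821174e-04,
        -3.76026336e-04],
       [ 9.97618362e-04, -2.72288648e-01,  9.62215099e-01,
        -1.43036395e-01],
       [ 0.00000000e+00,  0.00000000e+00,  0.00000000e+00,
         1.00000000e+00]])}
```

View pics/top0.png

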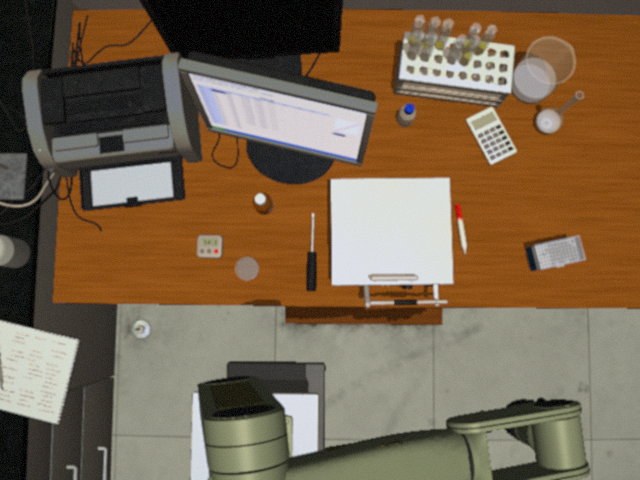

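View pics/side0.png

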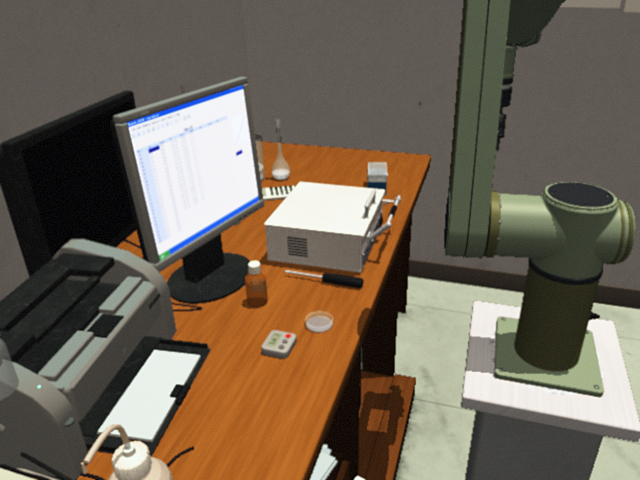

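View pics/wrist0.png

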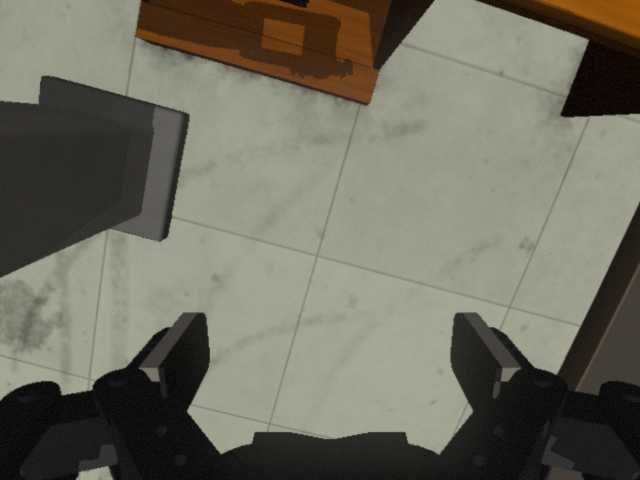

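The top view shows the case at about x 330-453, y 178-285, with the handle near (394,277) and the rod along row ~301, sleeve near (405,301). The side view shows the handle at about (372,202) and the rod at (390,215). I'll enlarge both.

```bash
cat > h.py <<'E'
import numpy as np, cv2
from scipy.spatial.transform import Rotation as R
from station import bot
def rot(q): return R.from_quat([q[1],q[2],q[3],q[0]])
def K(c): return np.array([[c["fx"],0,c["cx"]],[0,c["fy"],c["cy"]],[0,0,1.]])
def pose(c,st=None):
    if "mount" in c:
        T=np.eye(4);T[:3,:3]=rot(st["tool_rot"]).as_matrix();T[:3,3]=st["tcp_pos"]
        return T@c["mount"]
    T=np.eye(4);T[:3,:3]=rot(c["attitude"]).as_matrix();T[:3,3]=c["eye"];return T
def proj(P,c,T):
    Ti=np.linalg.inv(T);rv=cv2.Rodrigues(Ti[:3,:3])[0]
    return cv2.projectPoints(np.array(P,float).reshape(-1,3),rv,Ti[:3,3],K(c),np.array(c["dist_coeffs"]))[0].reshape(-1,2)
def ray(uv,c,T):
    n=cv2.undistortPoints(np.array([[uv]],float),K(c),np.array(c["dist_coeffs"])).ravel()
    d=T[:3,:3]@np.array([n[0],n[1],1]);return T[:3,3],d/np.linalg.norm(d)
def tri(rs):
    A=np.zeros((3,3));b=np.zeros(3)
    for o,d in rs:
        M=np.eye(3)-np.outer(d,d);A+=M;b+=M@o
    X=np.linalg.solve(A,b);return X,[np.linalg.norm((np.eye(3)-np.outer(d,d))@(X-o)) for o,d in rs]
def crop(img,x0,y0,w,h,s,fn): cv2.imwrite(fn,cv2.resize(img[y0:y0+h,x0:x0+w,::-1],None,fx=s,fy=s,interpolation=cv2.INTER_CUBIC))
E
python3 - <<'E'
import cv2
for n,(x,y,w,h,s) in dict(top=(310,165,160,150,4),side=(255,170,160,115,5)).items():
    i=cv2.imread(f"pics/{n}0.png")[y:y+h,x:x+w]; cv2.imwrite(f"pics/{n}0c.png",cv2.resize(i,None,fx=s,fy=s,interpolation=cv2.INTER_CUBIC))
E
```

```text
(no output)
```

View pics/top0c.png

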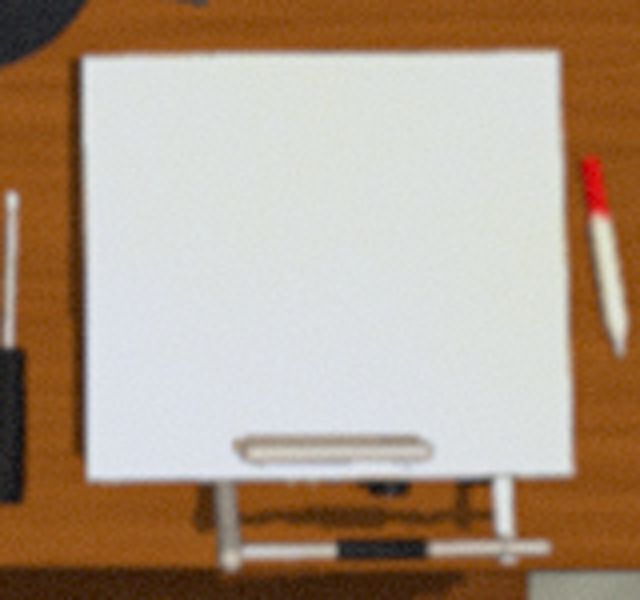

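View pics/side0c.png

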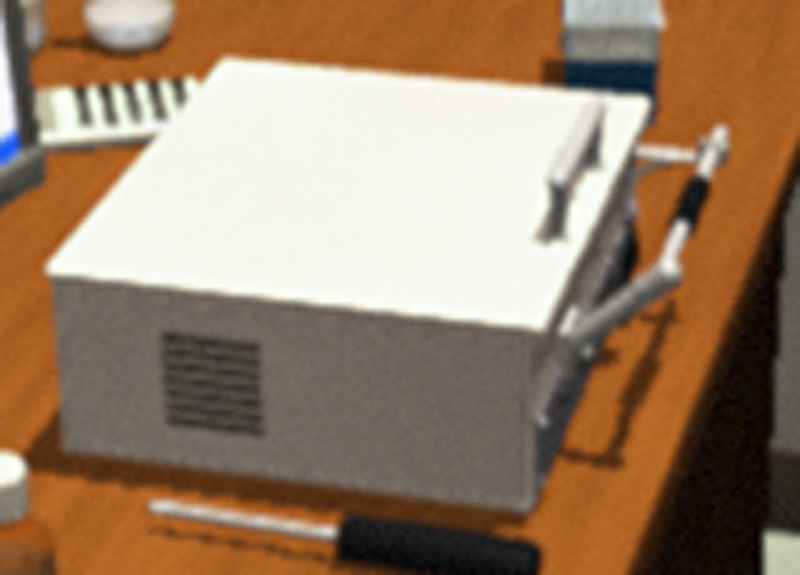

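```bash
cat > fit.py <<'E'
from h import *
from scipy.optimize import least_squares
t=bot.read_camera("top");s=bot.read_camera("side")
T,S=pose(t),pose(s)
ft=lambda u,v:(310+u/4,165+v/4); fs=lambda u,v:(255+u/5,170+v/5)
obs={"handle":(ft(336,447),fs(577,145)),"sleeve":(ft(382,549),fs(692,205)),"tip":(ft(546,548),fs(721,135)),
"FL":(ft(87,481),fs(545,330)),"FR":(ft(574,473),fs(648,97)),"BL":(ft(82,57),fs(50,273)),"BR":(ft(560,51),fs(225,58))}
X={}
for k,(a,b) in obs.items():
    X[k],e=tri([ray(a,t,T),ray(b,s,S)]); print(k,X[k].round(4),np.round(e,4))
m={"handle":(-117,0,148),"sleeve":(-173,-30,105),"tip":(-173,-127,105)}
P=np.array([m[k] for k in m])/1000;Q=np.array([X[k] for k in m])
def f(p):
    r=R.from_euler('z',p[2]).apply(P)+[p[0],p[1],0];return (r-Q).ravel()
r=least_squares(f,[.6,-.2,0]);print(r.x,f(r.x).reshape(-1,3).round(4))
for a,b in (("FL","FR"),("BL","BR"),("FL","BL"),("FR","BR")): print(a,b,np.linalg.norm(X[a]-X[b]), np.arctan2(*(X[a]-X[b])[1::-1]))
# lid corners only
c=np.mean([X[k] for k in("FL","FR","BL","BR")],0);print(c)
E
python3 fit.py
```

```text
handle [ 0.4362 -0.3341  0.1455] [0.0012 0.0012]
sleeve [ 0.3789 -0.366   0.1033] [0.0002 0.0002]
tip [ 0.3805 -0.4644  0.1017] [0.0002 0.0002]
FL [ 0.4175 -0.1898  0.113 ] [0.0004 0.0004]
FR [ 0.4252 -0.4791  0.114 ] [0.0006 0.0006]
BL [ 0.6732 -0.1856  0.1123] [0.0014 0.0014]
BR [ 0.6805 -0.4756  0.1131] [0.0001 0.0001]
[ 0.55213114 -0.33376179  0.01345758] [[-0.001  -0.0013  0.0025]
 [ 0.0007 -0.0001  0.0017]
 [ 0.0004  0.0013  0.0033]]
FL FR 0.2894846382844217 1.5975896442403068
BL BR 0.2901136108532737 1.596009875102272
FL BL 0.25573702834100226 -3.125211244229134
FR BR 0.2552865531388902 -3.1276942040412123
[ 0.54907669 -0.33252472  0.1130948 ]
```

```bash
cat > plan.py <<'E'
from h import *
CX=np.array([0.552,-0.3335,0.]);YAW=0.018
C=R.from_euler('z',YAW)
def w(p): return C.apply(np.array(p,float)/1000)+CX      # case mm -> world m
def att(alpha,roll=0,sgn=1):   # tool z tilted forward by alpha, tool x = sgn*y of case
    z=np.array([np.sin(alpha),0,-np.cos(alpha)]);x=np.array([0,sgn,0.]);y=np.cross(z,x)
    return C*R.from_matrix(np.c_[x,y,z])*R.from_rotvec([0,0,roll])
def cur():
    s=bot.read_state();return s["tcp_pos"],rot(s["tool_rot"])
def rows(p0,r0,tg,jaw):
    out=[]
    for (p,r),j in zip(tg,jaw):
        d=r0.inv().apply(p-p0)*100;v=(r0.inv()*r).as_rotvec()
        out.append([*np.round(d,1).tolist(),*np.round(v,3).tolist(),j])
    print(str(out).replace(" ",""));return out
def interp(p0,r0,p1,r1,fr):
    v=(r0.inv()*r1).as_rotvec();return [(p0+(p1-p0)*f,r0*R.from_rotvec(v*f)) for f in fr]
E
python3 - <<'E'
from plan import *
p0,r0=cur();r1=att(np.radians(30));p1=w((-117,0,148))-r1.apply([0,0,.12])
print(p1,np.degrees((r0.inv()*r1).magnitude()))
n=13;tg=interp(p0,r0,p1,r1,[min(1,(i+1)/n) for i in range(10)])
rows(p0,r0,tg,[8.5]*10)
E
```

```text
[ 0.37502867 -0.33668583  0.25192305] 80.33696525621761
[[2.1,-1.1,-0.2,-0.034,0.026,-0.099,8.5],[4.2,-2.3,-0.3,-0.069,0.053,-0.198,8.5],[6.2,-3.4,-0.5,-0.103,0.079,-0.296,8.5],[8.3,-4.6,-0.6,-0.137,0.106,-0.395,8.5],[10.4,-5.7,-0.8,-0.172,0.132,-0.494,8.5],[12.5,-6.9,-1.0,-0.206,0.158,-0.593,8.5],[14.6,-8.0,-1.1,-0.24,0.185,-0.692,8.5],[16.6,-9.2,-1.3,-0.274,0.211,-0.79,8.5],[18.7,-10.3,-1.5,-0.309,0.238,-0.889,8.5],[20.8,-11.5,-1.6,-0.343,0.264,-0.988,8.5]]
```

Call:
drive_tool([
  [2.1,-1.1,-0.2,-0.034,0.026,-0.099,4],
  [4.2,-2.3,-0.3,-0.069,0.053,-0.198,4],
  [6.2,-3.4,-0.5,-0.103,0.079,-0.296,4],
  [8.3,-4.6,-0.6,-0.137,0.106,-0.395,4],
  [10.4,-5.7,-0.8,-0.172,0.132,-0.494,4],
  [12.5,-6.9,-1.0,-0.206,0.158,-0.593,4],
  [14.6,-8.0,-1.1,-0.24,0.185,-0.692,4],
  [16.6,-9.2,-1.3,-0.274,0.211,-0.79,4],
  [18.7,-10.3,-1.5,-0.309,0.238,-0.889,4],
  [20.8,-11.5,-1.6,-0.343,0.264,-0.988,4],
], newtons=40)

```text
time: 1.08
tcp_pos: [0.3249, -0.3861, 0.2476]
tool_rot: [0.146, 0.784, 0.585, 0.147]
ft_force: [1.0, -0.1, 0.4]
finger_gap: 0.465
```

```bash
python3 - <<'E'
from plan import *
s=bot.read_state();print(s)
import json;open("log.txt","a").write(json.dumps([s["qpos"].tolist(),s["tcp_pos"].tolist(),s["tool_rot"].tolist()])+"\n")
p0,r0=cur();r1=att(np.radians(30));p1=w((-117,0,148))-r1.apply([0,0,.12])
print(p1-p0,np.degrees((r0.inv()*r1).magnitude()))
n=4;tg=interp(p0,r0,p1,r1,[min(1,(i+1)/n) for i in range(10)])
rows(p0,r0,tg,[4]*10)
E
```

```text
{'time': 1.0833, 'qpos': array([-1.28481928, -0.13097625,  1.91409061,  0.40597855,  1.20644955,
       -1.11211451]), 'dq': array([ 0.24401863, -0.21160694,  0.28262908,  0.52071368, -0.07445419,
       -1.15731965]), 'joint_efforts': array([ -1.13636188, -22.94062078, -29.8064518 ,   1.03749555,
        -0.41789518,   0.95868073]), 'tcp_pos': array([ 0.32490533, -0.38606717,  0.24764235]), 'tool_rot': array([0.14571118, 0.78446349, 0.58457568, 0.14716167]), 'ft_force': array([ 1.01387059, -0.0624465 ,  0.41657274]), 'ft_torque': array([0.02587582, 0.20878388, 0.03246269]), 'finger_gap': 0.46540187642120884}
[0.05012335 0.04938134 0.0042807 ] 18.20693937557574
[[1.5,0.8,0.3,-0.025,0.02,-0.073,4],[3.1,1.6,0.7,-0.05,0.04,-0.145,4],[4.6,2.4,1.0,-0.076,0.06,-0.218,4],[6.1,3.2,1.3,-0.101,0.08,-0.291,4],[6.1,3.2,1.3,-0.101,0.08,-0.291,4],[6.1,3.2,1.3,-0.101,0.08,-0.291,4],[6.1,3.2,1.3,-0.101,0.08,-0.291,4],[6.1,3.2,1.3,-0.101,0.08,-0.291,4],[6.1,3.2,1.3,-0.101,0.08,-0.291,4],[6.1,3.2,1.3,-0.101,0.08,-0.291,4]]
```

```bash
cat >> plan.py <<'E'
import json
def log(): 
    s=bot.read_state();open("log.txt","a").write(json.dumps([s["qpos"].tolist(),s["tcp_pos"].tolist(),s["tool_rot"].tolist()])+"\n")
def adv(row,base=None):   # update commanded pose
    p,r=base or getc();r1=r*R.from_rotvec(row[3:6]);p1=p+r.apply(np.array(row[:3])/100)
    json.dump([list(p1),r1.as_quat().tolist()],open("cmd.json","w"));return p1,r1
def getc():
    a=json.load(open("cmd.json"));return np.array(a[0]),R.from_quat(a[1])
E
python3 - <<'E'
from plan import *
b=(np.array([.155,-.554,.231]),rot([-0.0011,.9907,.136,0]))
p0,r0=adv([20.8,-11.5,-1.6,-.343,.264,-.988],b)
r1=att(np.radians(30));p1=w((-117,0,148))-r1.apply([0,0,.12])
print(p0,p1-p0,np.degrees((r0.inv()*r1).magnitude()))
n=3;tg=interp(p0,r0,p1,r1,[min(1,(i+1)/n) for i in range(10)])
rows(p0,r0,tg,[4]*10)
E
```

```text
[ 0.32432072 -0.38723854  0.24731285] [0.05070795 0.05055272 0.0046102 ] 18.548880087879404
[[2.1,1.1,0.4,-0.034,0.026,-0.099,4],[4.2,2.1,0.9,-0.069,0.052,-0.198,4],[6.3,3.2,1.3,-0.103,0.078,-0.297,4],[6.3,3.2,1.3,-0.103,0.078,-0.297,4],[6.3,3.2,1.3,-0.103,0.078,-0.297,4],[6.3,3.2,1.3,-0.103,0.078,-0.297,4],[6.3,3.2,1.3,-0.103,0.078,-0.297,4],[6.3,3.2,1.3,-0.103,0.078,-0.297,4],[6.3,3.2,1.3,-0.103,0.078,-0.297,4],[6.3,3.2,1.3,-0.103,0.078,-0.297,4]]
```

Call:
drive_tool([
  [2.1,1.1,0.4,-0.034,0.026,-0.099,4],
  [4.2,2.1,0.9,-0.069,0.052,-0.198,4],
  [6.3,3.2,1.3,-0.103,0.078,-0.297,4],
  [6.3,3.2,1.3,-0.103,0.078,-0.297,4],
  [6.3,3.2,1.3,-0.103,0.078,-0.297,4],
  [6.3,3.2,1.3,-0.103,0.078,-0.297,4],
  [6.3,3.2,1.3,-0.103,0.078,-0.297,4],
  [6.3,3.2,1.3,-0.103,0.078,-0.297,4],
  [6.3,3.2,1.3,-0.103,0.078,-0.297,4],
  [6.3,3.2,1.3,-0.103,0.078,-0.297,4],
])

```text
time: 1.92
tcp_pos: [0.3747, -0.3367, 0.2521]
tool_rot: [0.182, 0.677, 0.689, 0.184]
ft_force: [-0.2, -0.4, 0.4]
finger_gap: 0.471
```

```bash
python3 - <<'E'
from plan import *
log()
print(adv([6.3,3.2,1.3,-0.103,0.078,-0.297]))
s=bot.read_state();c=bot.read_camera("wrist");print(s["qpos"].round(3),s["tcp_pos"],s["tool_rot"])
cv2.imwrite("pics/wrist1.png",c["img"][:,:,::-1]);T=pose(c,s)
print(proj([w((-117,0,148)),w((-117,-39,148)),w((-117,39,148)),w((-173,-30,105)),w((-173,60,105)),w((-173,-127,105)),w((-130,-140,116))],c,T).round(0).tolist())
E
```

```text
(array([ 0.3749737 , -0.33651735,  0.25217466]), Rotation.from_matrix(array([[-1.81865810e-02,  8.66026006e-01,  4.99668096e-01],
                            [ 9.99834573e-01,  1.58898341e-02,  8.85100116e-03],
                            [-2.74445981e-04,  4.99746407e-01, -8.66171723e-01]])))
[-1.218 -0.159  1.961  0.53   1.201 -1.396] [ 0.37467044 -0.33667032  0.25208836] [0.1822273  0.6768772  0.68912469 0.18367806]
[[330.0, 240.0], [330.0, 295.0], [330.0, 181.0], [231.0, 277.0], [222.0, 147.0], [240.0, 395.0], [296.0, 400.0]]
```

View pics/wrist1.png

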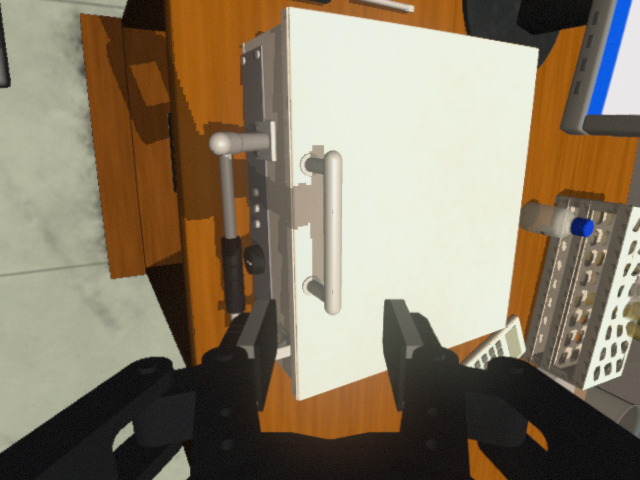

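The wrist view shows the handle bar from (333,152) to (333,314), middle (333,233). The sleeve middle is at (234,275) and the pivot end at (221,145). All lie within 3-7 px of the prediction.

```bash
cat > ident.py <<'E'
from plan import *
from scipy.optimize import least_squares
D=[json.loads(l) for l in open("log.txt")]
D.insert(0,[[-1.44848338,.207434,1.543007,0,1.393514,-.150526],[.15482,-.55295,.23009],[-1.18e-3,.99071,.136,0]])
Y=lambda a:R.from_euler('y',a);Z=lambda a:R.from_euler('z',a)
def fk(q,p):
    h,a,b,ex,L,lat,o=p
    r=Z(q[0]);x=np.array([0,0,h])+r.apply([0,lat,0]);r=r*Y(q[1]);x=x+r.apply([0,0,a]);r=r*Y(q[2]);x=x+r.apply([ex,0,b])
    r=r*Z(q[3])*Y(q[4]);r=r*Z(q[5]*S);x=x+r.apply([0,0,L]);return x,r*Z(o)
if __name__=="__main__":
  for S in(1,-1):
    def f(p):
        e=[]
        for q,t,o in D:
            x,r=fk(q,p);e+=list(x-t);e+=list(.2*(r.inv()*rot(o)).as_rotvec())
        return e
    best=min((least_squares(f,[.3,.4,.35,0,.25,l,o]) for l in(0,.1) for o in(1.57,-1.57,0,3.1)),key=lambda r:r.cost)
    print(S,best.cost,best.x.round(4))
    for i in range(len(D)): print(np.round(f(best.x)[6*i:6*i+6],4))
E
python3 ident.py
python3 - <<'E'
from plan import *
t=bot.read_camera("top");s=bot.read_camera("side");wr=bot.read_camera("wrist");st=bot.read_state()
W=pose(wr,st)
ft=lambda u,v:ray((310+u/4,165+v/4),t,pose(t)); fs=lambda u,v:ray((255+u/5,170+v/5),s,pose(s))
for n,a,b,c in(("handle",(336,447),(577,145),(333,233)),("sleeve",(382,549),(692,205),(234,275))):
    X,e=tri([ft(*a),fs(*b),ray(c,wr,W)]);print(n,X,np.round(e,4),(C.inv().apply(X-CX)*1000).round(1))
E
```

```text
1 2.4538589833219335e-11 [0.2827 0.455  0.4996 0.0941 0.316  0.0862 1.5708]
[-0. -0.  0.  0. -0. -0.]
[-0.  0. -0. -0. -0.  0.]
[ 0.  0. -0. -0. -0.  0.]
-1 0.0681810295053252 [ 0.2827  0.455   0.4996  0.0941  0.316   0.0862 -0.2017]
[-0.     -0.      0.      0.     -0.      0.2943]
[-0.      0.     -0.     -0.      0.     -0.0903]
[ 0.      0.     -0.     -0.      0.     -0.2039]
handle [ 0.43659422 -0.33247582  0.14678341] [0.0014 0.0021 0.0019] [-115.4    3.1  146.8]
sleeve [ 0.37996753 -0.36535865  0.1041869 ] [0.001  0.0015 0.0024] [-172.6  -28.8  104.2]
```

```bash
sed -i 's/CX=np.array(\[0.552,-0.3335,0.\])/CX=np.array([0.5527,-0.3320,0.])/' plan.py
cat > ik.py <<'E'
import ident; ident.S=1
from ident import *
P=[0.2827,0.455,0.4996,0.0941,0.316,0.0862,np.pi/2]
LO=np.array([-2.73,-.86,.23,-1.11,.08,-2.82]);HI=np.array([2.73,2.22,2.46,4.25,2.63,2.82])
def ik(p,r,q0):
    f=lambda q:np.r_[fk(q,P)[0]-p,.3*(fk(q,P)[1].inv()*r).as_rotvec()]
    s=least_squares(f,np.clip(q0,LO+.01,HI-.01),bounds=(LO,HI));return s.x,np.sqrt(2*s.cost)
def lid(th,off=(0,0)):  # handle pos in case at lid angle
    return np.array([118-(235)*np.cos(th)+36*np.sin(th),2,112+235*np.sin(th)+36*np.cos(th)])
w0=np.array([.696,0,.718])
def sleeve(ph,d=90): return np.array([-173,60,105])+d*(np.array([0,-np.cos(ph),0])+np.sin(ph)*w0)
AX=np.arctan2(.718,.696)
E
python3 - <<'E'
from ik import *
q=bot.read_state()["qpos"]
for a0 in (30,40):
  qq=q
  for th in np.linspace(0,1,6):
    r=att(np.radians(a0)-th);p=w(lid(th))+r.apply([0,0,.010]);qq,e=ik(p,r,qq);print(a0,round(th,2),qq.round(2),round(e,4))
for dep in(.0187,.01):
  qq=q
  for ph in np.linspace(0,1.7,8):
    r=att(AX,-ph);p=w(sleeve(ph))+r.apply([0,0,dep]);qq,e=ik(p,r,qq);print('sl',round(ph,2),qq.round(2),round(e,4))
E
```

```text
30 0.0 [-1.07  0.08  1.99  0.6   0.9  -1.43] 0.0
30 0.2 [-0.94  0.08  1.83  0.3   1.07 -1.08] 0.0
30 0.4 [-0.82  0.15  1.63  0.1   1.29 -0.86] 0.0
30 0.6 [-0.71  0.27  1.39 -0.05  1.53 -0.72] 0.0
30 0.8 [-0.61  0.44  1.13 -0.17  1.79 -0.65] 0.0
30 1.0 [-0.54  0.65  0.82 -0.28  2.07 -0.64] 0.0
40 0.0 [-1.16  0.08  2.07  0.87  0.89 -1.71] 0.0
40 0.2 [-1.03  0.03  1.92  0.52  0.99 -1.3 ] 0.0
40 0.4 [-0.89  0.07  1.73  0.26  1.16 -0.99] 0.0
40 0.6 [-0.77  0.18  1.51  0.07  1.39 -0.8 ] 0.0
40 0.8 [-0.66  0.33  1.25 -0.06  1.63 -0.68] 0.0
40 1.0 [-0.57  0.53  0.96 -0.18  1.9  -0.63] 0.0
sl 0.0 [-1.36  0.22  2.11  1.05  0.95 -2.09] 0.0
sl 0.24 [-1.32  0.19  2.1   1.04  0.95 -2.27] 0.0
sl 0.49 [-1.28  0.16  2.1   1.03  0.94 -2.45] 0.0
sl 0.73 [-1.24  0.12  2.1   1.02  0.93 -2.64] 0.0
sl 0.97 [-1.2   0.08  2.12  1.    0.92 -2.82] 0.0027
sl 1.21 [-1.1   0.    2.11  0.88  0.88 -2.82] 0.03
sl 1.46 [-0.99 -0.07  2.12  0.74  0.81 -2.82] 0.0561
sl 1.7 [-0.87 -0.13  2.15  0.6   0.72 -2.82] 0.0796
sl 0.0 [-1.38  0.21  2.12  1.03  0.97 -2.08] 0.0
sl 0.24 [-1.34  0.18  2.11  1.02  0.96 -2.26] 0.0
sl 0.49 [-1.3   0.14  2.1   1.02  0.96 -2.45] 0.0
sl 0.73 [-1.26  0.1   2.11  1.01  0.95 -2.64] 0.0
sl 0.97 [-1.22  0.06  2.12  1.    0.94 -2.82] 0.0017
sl 1.21 [-1.12 -0.02  2.11  0.87  0.9  -2.82] 0.0293
sl 1.46 [-1.01 -0.09  2.12  0.74  0.83 -2.82] 0.0558
sl 1.7 [-0.88 -0.16  2.16  0.59  0.74 -2.82] 0.0796
```

Call:
drive_tool([
  [0,0,0,0,0,0.12,4],
  [0,0,0,0,0,0.24,4],
  [0,0,0,0,0,0.36,4],
  [0,0,0,0,0,0.48,4],
  [0,0,0,0,0,0.6,4],
  [0,0,0,0,0,0.72,4],
  [0,0,0,0,0,0.84,4],
  [0,0,0,0,0,0.96,4],
  [0,0,0,0,0,1.08,4],
  [0,0,0,0,0,1.2,4],
])

```text
time: 2.95
tcp_pos: [0.3749, -0.3362, 0.252]
tool_rot: [0.046, 0.948, 0.184, 0.255]
ft_force: [0.3, 0.0, -0.3]
finger_gap: 0.468
```

Call:
drive_tool([
  [0,0,0,0,0,0.12,4],
  [0,0,0,0,0,0.24,4],
  [0,0,0,0,0,0.36,4],
  [0,0,0,0,0,0.48,4],
  [0,0,0,0,0,0.6,4],
  [0,0,0,0,0,0.72,4],
  [0,0,0,0,0,0.84,4],
  [0,0,0,0,0,0.96,4],
  [0,0,0,0,0,1.08,4],
  [0,0,0,0,0,1.2,4],
])

```text
time: 3.78
tcp_pos: [0.3749, -0.3362, 0.252]
tool_rot: [-0.106, 0.887, -0.383, 0.236]
ft_force: [0.2, 0.4, 0.4]
finger_gap: 0.469
```

```bash
python3 - <<'E'
from ik import *
adv([0,0,0,0,0,1.2]);p0,r0=adv([0,0,0,0,0,1.2])
print(cur()[0]-p0,(cur()[1].inv()*r0).magnitude())
r1=att(np.radians(30),0,-1);pm=w(lid(0))+r1.apply([0,0,-.05])
rows(p0,r0,interp(p0,r0,pm,r1,[(i+1)/7 for i in range(7)]),[4]*7)
p1=w(lid(0))+r1.apply([0,0,.011])
rows(p0,r0,interp(pm,r1,p1,r1,[(i+1)/3 for i in range(3)]),[4]*3)
E
```

```text
[-0.00011285  0.00027077 -0.00014295] 0.005339698996132289
[[-0.0,-0.0,1.0,0.0,-0.0,0.106,4],[-0.1,-0.1,2.0,0.0,-0.0,0.212,4],[-0.1,-0.1,3.0,0.0,-0.0,0.318,4],[-0.1,-0.2,4.0,0.0,-0.0,0.424,4],[-0.1,-0.2,5.0,0.0,-0.0,0.53,4],[-0.2,-0.2,6.1,0.0,-0.0,0.636,4],[-0.2,-0.3,7.1,0.0,-0.0,0.742,4]]
[[-0.2,-0.3,9.1,0.0,-0.0,0.742,4],[-0.2,-0.3,11.1,0.0,-0.0,0.742,4],[-0.2,-0.3,13.2,0.0,-0.0,0.742,4]]
```

Call:
drive_tool([
  [0,0,1.0,0,0,0.106,4],
  [-0.1,-0.1,2.0,0,0,0.212,4],
  [-0.1,-0.1,3.0,0,0,0.318,4],
  [-0.1,-0.2,4.0,0,0,0.424,4],
  [-0.1,-0.2,5.0,0,0,0.53,4],
  [-0.2,-0.2,6.1,0,0,0.636,4],
  [-0.2,-0.3,7.1,0,0,0.742,4],
  [-0.2,-0.3,9.0,0,0,0.742,4],
  [-0.2,-0.3,11.0,0,0,0.742,4],
  [-0.2,-0.3,13.0,0,0,0.742,4],
])

```text
time: 4.62
tcp_pos: [0.4411, -0.3321, 0.1395]
tool_rot: [-0.184, 0.689, -0.677, 0.183]
ft_force: [-0.5, 0.7, -0.5]
finger_gap: 0.47
```

```bash
python3 - <<'E'
from ik import *
p0,r0=adv([-0.2,-0.3,13.0,0,0,0.742]);s=bot.read_state()
print(cur()[0]-p0,s["ft_force"],s["qpos"].round(2))
for n in("wrist","side"):
    c=bot.read_camera(n);cv2.imwrite(f"pics/{n}2.png",c["img"][:,:,::-1])
crop(c["img"],255,120,240,180,3.3,"pics/side2c.png")
E
```

```text
[ 0.00047573 -0.00029064 -0.00046455] [-0.53250791  0.67901986 -0.53648346] [-1.07  0.08  1.99  0.6   0.9   1.72]
```

View pics/wrist2.png

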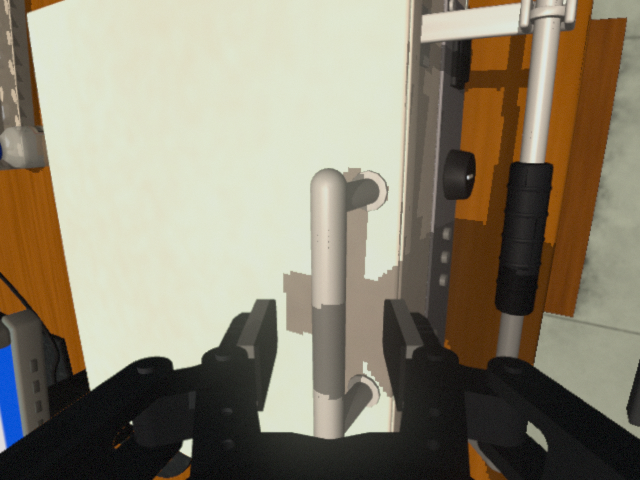

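View pics/side2c.png

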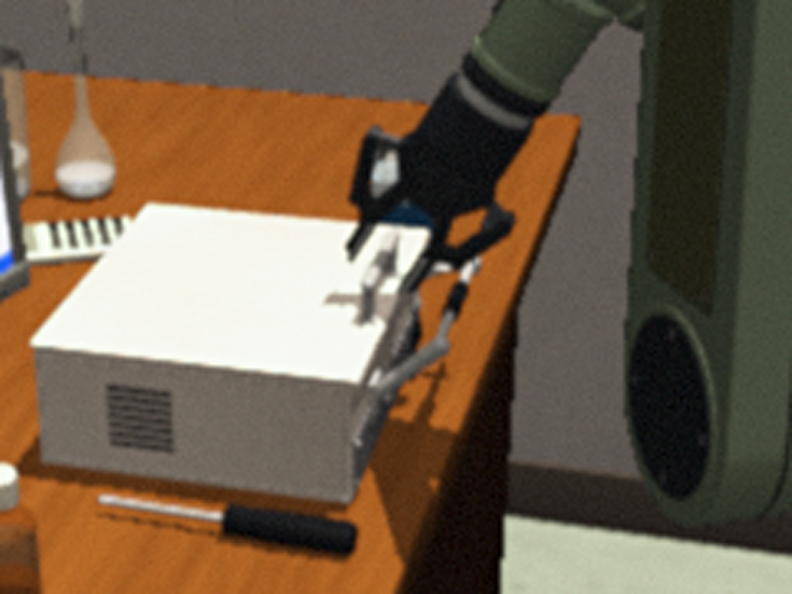

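The wrist view has the bar at columns 312-345, midway between the pads at 276 and 384. I'll grip it.

Call:
drive_tool([
  [0,0,0,0,0,0,0.8],
  [0,0,0,0,0,0,0.8],
  [0,0,0,0,0,0,0.8],
  [0,0,0,0,0,0,0.8],
  [0,0,0,0,0,0,0.8],
  [0,0,0,0,0,0,0.8],
  [0,0,0,0,0,0,0.8],
  [0,0,0,0,0,0,0.8],
  [0,0,0,0,0,0,0.8],
  [0,0,0,0,0,0,0.8],
], newtons=40)

```text
time: 5.55
tcp_pos: [0.4407, -0.3326, 0.1411]
tool_rot: [-0.184, 0.689, -0.677, 0.183]
ft_force: [-3.4, 0.5, 6.2]
finger_gap: 0.12
```

```bash
cat > lift.py <<'E'
from ik import *
import sys
p0,r0=getc()
# lid angle sequence; reference pose at th=0 from file
json.dump([list(p0),r0.as_quat().tolist()],open("ref.json","w")) if not __import__("os").path.exists("ref.json") else None
a=json.load(open("ref.json"));pr,rr=np.array(a[0]),R.from_quat(a[1])
hinge=w((118,0,112))
def at(th):
    Q=R.from_rotvec(C.apply([0,th,0]));return hinge+Q.apply(pr-hinge),Q*rr
t0,t1=map(float,sys.argv[1:3]);sh=float(sys.argv[3])
ths=[t0+(t1-t0)*(i+1)/10 for i in range(10)]
rows(p0,r0,[at(t) for t in ths],[sh]*10)
print(at(t1)[0],lid(t1), bot.read_state()["ft_force"],cur()[0]-p0)
q=bot.read_state()["qpos"]
for t in ths[4::5]: q,e=ik(*at(t),q);print(q.round(2),e)
E
python3 lift.py 0 0.33 0.8
```

```text
[[0.0,-0.5,-0.6,-0.033,0.0,-0.0,0.8],[0.0,-1.0,-1.2,-0.066,0.0,-0.0,0.8],[0.0,-1.5,-1.8,-0.099,0.0,-0.0,0.8],[0.0,-2.0,-2.3,-0.132,0.0,-0.0,0.8],[0.0,-2.5,-2.9,-0.165,0.0,-0.0,0.8],[0.0,-3.1,-3.4,-0.198,0.0,-0.0,0.8],[0.0,-3.7,-3.9,-0.231,0.0,-0.0,0.8],[0.0,-4.3,-4.4,-0.264,0.0,-0.0,0.8],[0.0,-4.9,-4.8,-0.297,0.0,-0.0,0.8],[0.0,-5.5,-5.3,-0.33,0.0,-0.0,0.8]]
[ 0.46209689 -0.33146568  0.2130423 ] [-92.65440171   2.         222.20763604] [-3.39336639  0.52996529  6.16664292] [ 0.00013254 -0.00074064  0.00110402]
[-0.96  0.07  1.86  0.35  1.03  2.01] 8.866842927506972e-11
[-0.86  0.11  1.7   0.16  1.21  2.22] 3.2670357562154963e-11
```

Call:
drive_tool([
  [0,-0.5,-0.6,-0.033,0,0,0.8],
  [0,-1.0,-1.2,-0.066,0,0,0.8],
  [0,-1.5,-1.8,-0.099,0,0,0.8],
  [0,-2.0,-2.3,-0.132,0,0,0.8],
  [0,-2.5,-2.9,-0.165,0,0,0.8],
  [0,-3.1,-3.4,-0.198,0,0,0.8],
  [0,-3.7,-3.9,-0.231,0,0,0.8],
  [0,-4.3,-4.4,-0.264,0,0,0.8],
  [0,-4.9,-4.8,-0.297,0,0,0.8],
  [0,-5.5,-5.3,-0.33,0,0,0.8],
])

```text
time: 6.38
tcp_pos: [0.4602, -0.3321, 0.21]
tool_rot: [-0.066, 0.71, -0.698, 0.067]
ft_force: [4.1, -6.5, -16.0]
finger_gap: 0.117
```

```bash
python3 - <<'E'
from plan import *
adv([0,-5.5,-5.3,-.33,0,0])
E
python3 lift.py 0.33 .66 .8
```

```text
[[0.0,-0.5,-0.6,-0.033,0.0,-0.0,0.8],[0.0,-1.0,-1.2,-0.066,0.0,-0.0,0.8],[0.0,-1.5,-1.7,-0.099,0.0,-0.0,0.8],[0.0,-2.0,-2.3,-0.132,0.0,-0.0,0.8],[0.0,-2.6,-2.8,-0.165,0.0,-0.0,0.8],[0.0,-3.1,-3.3,-0.198,0.0,-0.0,0.8],[0.0,-3.7,-3.8,-0.231,0.0,-0.0,0.8],[-0.0,-4.3,-4.3,-0.264,0.0,-0.0,0.8],[-0.0,-4.9,-4.8,-0.297,0.0,-0.0,0.8],[-0.0,-5.5,-5.2,-0.33,0.0,-0.0,0.8]]
[ 0.50608624 -0.33067379  0.2751788 ] [-45.57596773   2.         284.52218055] [  4.08165211  -6.48094258 -15.97073626] [-0.00158471 -0.00059556 -0.00336721]
[-0.76  0.2   1.52  0.02  1.4   2.36] 1.244263898621862e-11
[-0.68  0.32  1.32 -0.09  1.61  2.45] 6.277716778072586e-12
```

Call:
drive_tool([
  [0,-0.5,-0.6,-0.033,0,0,0.8],
  [0,-1.0,-1.2,-0.066,0,0,0.8],
  [0,-1.5,-1.7,-0.099,0,0,0.8],
  [0,-2.0,-2.3,-0.132,0,0,0.8],
  [0,-2.6,-2.8,-0.165,0,0,0.8],
  [0,-3.1,-3.3,-0.198,0,0,0.8],
  [0,-3.7,-3.8,-0.231,0,0,0.8],
  [0,-4.3,-4.3,-0.264,0,0,0.8],
  [0,-4.9,-4.8,-0.297,0,0,0.8],
  [0,-5.5,-5.2,-0.33,0,0,0.8],
])

```text
time: 7.22
tcp_pos: [0.5018, -0.3312, 0.2716]
tool_rot: [0.053, 0.711, -0.7, -0.052]
ft_force: [-8.4, -3.6, -6.0]
finger_gap: 0.117
```

```bash
python3 - <<'E'
from plan import *
adv([0,-5.5,-5.2,-.33,0,0])
E
python3 lift.py 0.66 .985 .8
```

```text
[[-0.0,-0.5,-0.6,-0.032,0.0,-0.0,0.8],[-0.0,-1.0,-1.2,-0.065,0.0,-0.0,0.8],[-0.0,-1.5,-1.8,-0.097,0.0,-0.0,0.8],[-0.0,-2.0,-2.3,-0.13,0.0,-0.0,0.8],[-0.0,-2.5,-2.8,-0.162,0.0,-0.0,0.8],[-0.0,-3.1,-3.3,-0.195,0.0,-0.0,0.8],[-0.0,-3.6,-3.8,-0.227,0.0,-0.0,0.8],[-0.0,-4.2,-4.3,-0.26,0.0,-0.0,0.8],[-0.0,-4.8,-4.8,-0.292,0.0,-0.0,0.8],[-0.0,-5.4,-5.2,-0.325,0.0,-0.0,0.8]]
[ 0.56679659 -0.32958089  0.3191891 ] [ 18.07496336   2.         327.72201337] [-8.3914798  -3.58868805 -6.01088981] [-0.00394451 -0.00054849 -0.00342244]
[-0.6   0.46  1.1  -0.18  1.82  2.5 ] 2.743536927994201e-10
[-0.54  0.63  0.85 -0.27  2.05  2.5 ] 4.327261818673919e-09
```

Call:
drive_tool([
  [0,-0.5,-0.6,-0.032,0,0,0.8],
  [0,-1.0,-1.2,-0.065,0,0,0.8],
  [0,-1.5,-1.8,-0.097,0,0,0.8],
  [0,-2.0,-2.3,-0.13,0,0,0.8],
  [0,-2.5,-2.8,-0.162,0,0,0.8],
  [0,-3.1,-3.3,-0.195,0,0,0.8],
  [0,-3.6,-3.8,-0.227,0,0,0.8],
  [0,-4.2,-4.3,-0.26,0,0,0.8],
  [0,-4.8,-4.8,-0.292,0,0,0.8],
  [0,-5.4,-5.2,-0.325,0,0,0.8],
])

```text
time: 8.05
tcp_pos: [0.5629, -0.33, 0.3182]
tool_rot: [0.167, 0.692, -0.683, -0.164]
ft_force: [-11.1, -2.0, 0.1]
finger_gap: 0.115
```

```bash
python3 - <<'E'
from ik import *
p0,r0=adv([0,-5.4,-5.2,-.325,0,0]);s=bot.read_state();print(s["ft_force"],cur()[0]-p0,p0)
b=C.inv().apply(cur()[0]+cur()[1].apply([0,0,-.011])-CX)*1000;print("handle case",b, np.arctan2(b[2]-112,118-b[0])-np.arctan2(36,235))
# plan trip
up=p0+r0.apply([0,0,-.075])
rs=att(AX,0,-1)
for nm,p,r in (("up",up,r0),):
    print(nm,(C.inv().apply(p-CX)*1000).round())
pre=w(sleeve(0))+rs.apply([0,0,-.08]);print((C.inv().apply(pre-CX)*1000).round(),np.degrees((r0.inv()*rs).magnitude()))
q=s["qpos"]
for p,r in interp(up,r0,pre,rs,np.linspace(0,1,6)):
    q,e=ik(p,r,q);print((C.inv().apply(p-CX)*1000).round(),q.round(2),round(e,5))
E
```

```text
[-11.07055906  -1.99396945   0.1069476 ] [-0.00343311 -0.00045011 -0.0009976 ] [ 0.56631383 -0.32959766  0.31914859]
handle case [ 15.22602269   1.75907362 327.9429039 ] 0.9745787061363664
up [ 47.   2. 386.]
[-230.  -30.  161.] 72.34449109067448
[ 47.   2. 386.] [-0.52  0.71  0.59 -0.29  2.22  2.47] 0.0
[ -8.  -4. 341.] [-0.63  0.42  1.06 -0.13  1.83  2.47] 0.0
[-64. -11. 296.] [-0.77  0.19  1.43  0.03  1.49  2.35] 0.0
[-119.  -17.  251.] [-0.98  0.02  1.73  0.26  1.23  2.08] 0.0
[-175.  -24.  206.] [-1.24 -0.05  1.98  0.59  1.11  1.64] 0.0
[-230.  -30.  161.] [-1.54  0.02  2.14  0.9   1.17  1.13] 0.0
```

```bash
cat > trip.py <<'E'
from ik import *
p0,r0=getc()
rs=att(AX,0,-1)
wp=[(p0,0),(p0,0),(p0,0),(p0+r0.apply([0,0,-.025]),0),(p0+r0.apply([0,0,-.062]),0.03),
 (w((10,2,405)),.1),(w((-25,0,405)),.2),(w((-62,-5,400)),.3),(w((-97,-10,385)),.4),(w((-130,-15,360)),.5)]
wp2=[(w((-160,-20,330)),.6),(w((-188,-24,297)),.7),(w((-210,-27,264)),.8),(w((-224,-29,230)),.9),(w((-231,-30,195)),1)]
e=w(sleeve(0))
wp2+=[(e+rs.apply([0,0,-.075]),1),(e+rs.apply([0,0,-.045]),1),(e+rs.apply([0,0,-.015]),1),(e+rs.apply([0,0,.008]),1),(e+rs.apply([0,0,.015]),1)]
v=(r0.inv()*rs).as_rotvec();print(v)
def mk(l): return [(p,r0*R.from_rotvec(v*f)) for p,f in l]
A=mk(wp);B=mk(wp2)
q=bot.read_state()["qpos"];
for p,r in A+B:
    q2,er=ik(p,r,q);print((C.inv().apply(p-CX)*1000).round(),q2.round(2),round(er,5),(np.abs(q2-q)*12).max().round(2));q=q2
rows(p0,r0,A,[3]*10)
pb,rb=A[-1]
rows(pb,rb,B,[3]*10)
E
python3 trip.py
```

```text
[ 1.26264955e+00 -1.04564579e-04 -1.61421934e-04]
[ 14.   2. 319.] [-0.54  0.63  0.85 -0.27  2.05  2.5 ] 0.0 0.08
[ 14.   2. 319.] [-0.54  0.63  0.85 -0.27  2.05  2.5 ] 0.0 0.0
[ 14.   2. 319.] [-0.54  0.63  0.85 -0.27  2.05  2.5 ] 0.0 0.0
[ 25.   2. 342.] [-0.54  0.65  0.77 -0.28  2.1   2.49] 0.0 0.94
[ 41.   2. 375.] [-0.53  0.67  0.67 -0.26  2.15  2.49] 0.0 1.18
[ 10.   2. 405.] [-0.57  0.53  0.8  -0.21  2.08  2.47] 0.0 1.64
[-25.  -0. 405.] [-0.64  0.37  1.   -0.14  1.94  2.45] 0.0 2.38
[-62.  -5. 400.] [-0.72  0.23  1.18 -0.06  1.8   2.39] 0.0 2.17
[-97. -10. 385.] [-0.82  0.1   1.35  0.03  1.66  2.31] 0.0 2.08
[-130.  -15.  360.] [-0.93 -0.    1.52  0.14  1.53  2.2 ] 0.0 2.03
[-160.  -20.  330.] [-1.06 -0.09  1.68  0.26  1.41  2.04] 0.0 1.88
[-188.  -24.  297.] [-1.19 -0.14  1.82  0.41  1.33  1.86] 0.0 2.26
[-210.  -27.  264.] [-1.33 -0.16  1.94  0.56  1.27  1.65] 0.0 2.51
[-224.  -29.  230.] [-1.45 -0.12  2.04  0.72  1.24  1.43] 0.0 2.63
[-231.  -30.  195.] [-1.55 -0.05  2.12  0.87  1.23  1.2 ] 0.0 2.72
[-227.  -30.  157.] [-1.53  0.03  2.14  0.9   1.15  1.12] 0.0 0.94
[-205. 
[... 210 characters left out ...]
5.] [-1.37  0.22  2.12  1.04  0.96  1.06] 0.0 0.18
[[0.0,0.0,0.0,0.0,0.0,0.0,3],[0.0,0.0,0.0,0.0,0.0,0.0,3],[0.0,0.0,0.0,0.0,0.0,0.0,3],[-0.0,0.0,-2.5,0.0,0.0,0.0,3],[0.0,-0.0,-6.2,0.038,-0.0,-0.0,3],[0.0,4.2,-7.5,0.126,-0.0,-0.0,3],[0.2,7.3,-6.0,0.253,-0.0,-0.0,3],[0.7,10.4,-3.9,0.379,-0.0,-0.0,3],[1.2,12.8,-1.0,0.505,-0.0,-0.0,3],[1.7,14.7,2.7,0.631,-0.0,-0.0,3]]
[[0.5,3.5,2.5,0.126,-0.0,-0.0,3],[0.9,6.8,5.2,0.253,-0.0,-0.0,3],[1.2,9.5,8.1,0.379,-0.0,-0.0,3],[1.4,11.5,11.2,0.505,-0.0,-0.0,3],[1.5,12.7,14.6,0.631,-0.0,-0.0,3],[1.5,13.0,18.4,0.631,-0.0,-0.0,3],[1.5,11.2,20.8,0.631,-0.0,-0.0,3],[1.5,9.4,23.2,0.631,-0.0,-0.0,3],[1.5,8.1,25.1,0.631,-0.0,-0.0,3],[1.5,7.7,25.6,0.631,-0.0,-0.0,3]]
```

Call:
drive_tool([
  [0,0,0,0,0,0,3],
  [0,0,0,0,0,0,3],
  [0,0,0,0,0,0,3],
  [0,0,-2.5,0,0,0,3],
  [0,0,-6.2,0.038,0,0,3],
  [0,4.2,-7.5,0.126,0,0,3],
  [0.2,7.3,-6.0,0.253,0,0,3],
  [0.7,10.4,-3.9,0.379,0,0,3],
  [1.2,12.8,-1.0,0.505,0,0,3],
  [1.7,14.7,2.7,0.631,0,0,3],
])

```text
time: 8.88
tcp_pos: [0.4233, -0.3496, 0.3653]
tool_rot: [-0.054, 0.711, -0.698, 0.063]
ft_force: [-1.0, -2.1, 0.8]
finger_gap: 0.35
```

```bash
python3 - <<'E'
from ik import *
p0,r0=adv([1.7,14.7,2.7,.631,0,0]);s=bot.read_state();print(s["ft_force"],s["finger_gap"],cur()[0]-p0,p0)
c=bot.read_camera("side");crop(c["img"],255,60,260,195,3,"pics/side3c.png")
E
```

```text
[-0.98765415 -2.06532181  0.8384189 ] 0.3502425559987822 [ 0.00024827 -0.00043475  0.00487891] [ 0.42300325 -0.34915361  0.36046012]
```

View pics/side3c.png

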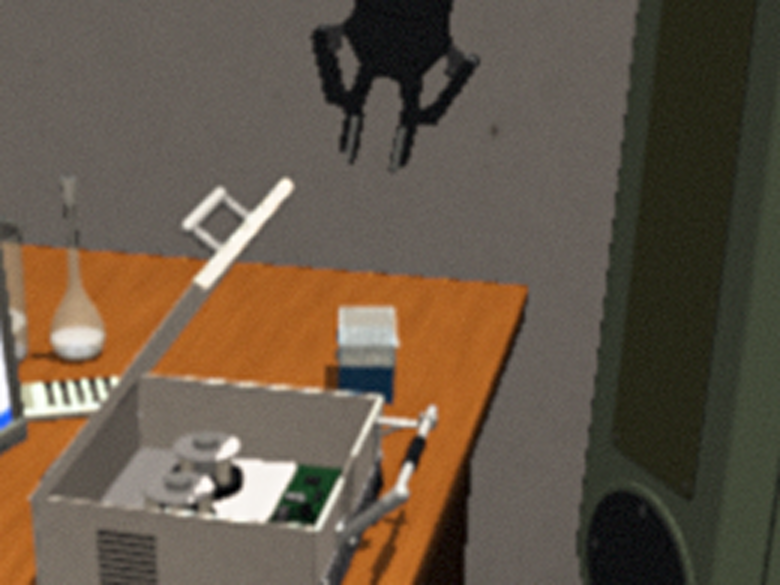

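The lid stands high, with its front edge near crop (290,183), and the gripper is clear of it. Next is the sleeve.

Call:
drive_tool([
  [0.5,3.5,2.5,0.126,0,0,3],
  [0.9,6.8,5.2,0.253,0,0,3],
  [1.2,9.5,8.1,0.379,0,0,3],
  [1.4,11.5,11.2,0.505,0,0,3],
  [1.5,12.7,14.6,0.631,0,0,3],
  [1.5,13.0,18.4,0.631,0,0,3],
  [1.5,11.2,20.8,0.631,0,0,3],
  [1.5,9.4,23.2,0.631,0,0,3],
  [1.5,8.1,25.1,0.631,0,0,3],
  [1.5,7.7,25.6,0.631,0,0,3],
])

```text
time: 9.77
tcp_pos: [0.3866, -0.3626, 0.0933]
tool_rot: [-0.273, 0.659, -0.648, 0.266]
ft_force: [0.4, 0.5, 0.0]
finger_gap: 0.349
```

```bash
python3 - <<'E'
from ik import *
p0,r0=adv([1.5,7.7,25.6,.631,0,0]);s=bot.read_state();print(s["ft_force"],s["finger_gap"],cur()[0]-p0,p0-w(sleeve(0)),(r0.inv()*att(AX,0,-1)).as_rotvec())
c=bot.read_camera("wrist");cv2.imwrite("pics/wrist4.png",c["img"][:,:,::-1])
E
```

```text
[0.381391   0.45723304 0.00317948] 0.34924618831414816 [-0.00392551  0.00214986 -0.00188981] [ 0.01024484  0.00035465 -0.00985289] [ 6.49554156e-04 -1.67961690e-04 -6.41797668e-05]
```

View pics/wrist4.png

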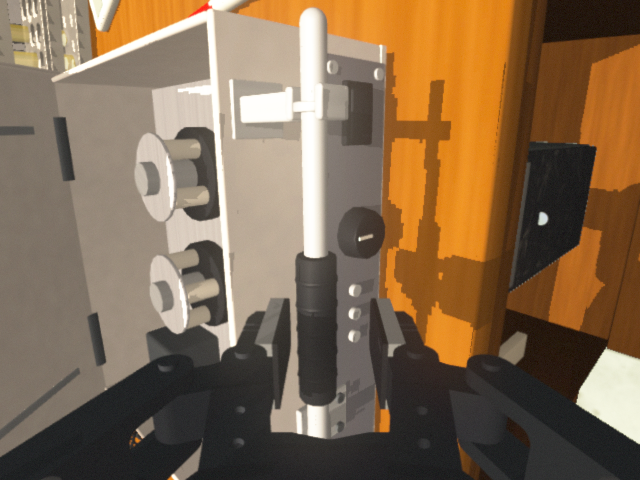

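The sleeve lies between the pads at columns 297-336, with the pads at about 288 and 370. I'll cage it and swing.

```bash
cat > swing.py <<'E'
from ik import *
import sys
p0,r0=getc()
def at(ph): 
    r=att(AX,-ph,-1);return w(sleeve(ph))+r.apply([0,0,.015]),r
def push():
    s=bot.read_state();r=rot(s["tool_rot"]);f=s["ft_force"];ph=-(att(AX,0,-1).inv()*r).as_rotvec()[2]
    return dict(phi=round(ph,3),tang=round(float(-r.apply([0,1,0])@f),2),rod=round(float(r.apply([1,0,0])@f),2),ax=round(float(r.apply([0,0,1])@f),2),gap=round(s["finger_gap"]*8.54,2),t=s["time"])
if __name__=="__main__":
    phs=eval(sys.argv[1]);j=float(sys.argv[2])
    print(push(),(cur()[0]-p0).round(4))
    rows(p0,r0,[at(x) for x in phs],[j]*len(phs))
    q=bot.read_state()["qpos"]
    for x in phs[4::5]: q,e=ik(*at(x),q);print(q.round(2),round(e,5))
E
python3 swing.py "[0,0]+[.12*i for i in range(1,9)]" 2.0
```

```text
{'phi': np.float64(-0.0), 'tang': -0.09, 'rod': -1.24, 'ax': -0.97, 'gap': 2.98, 't': 9.8167} [-0.0037  0.002  -0.0012]
[[0.0,0.0,0.1,0.001,-0.0,-0.0,2.0],[0.0,0.0,0.1,0.001,-0.0,-0.0,2.0],[-0.0,-1.1,0.1,0.001,-0.0,-0.12,2.0],[-0.2,-2.1,0.1,0.001,-0.0,-0.24,2.0],[-0.6,-3.2,0.1,0.001,-0.0,-0.36,2.0],[-1.0,-4.1,0.1,0.001,-0.0,-0.48,2.0],[-1.6,-5.1,0.1,0.001,0.0,-0.6,2.0],[-2.2,-5.9,0.1,0.001,0.0,-0.72,2.0],[-3.0,-6.7,0.1,0.001,0.0,-0.84,2.0],[-3.8,-7.4,0.1,0.001,0.0,-0.96,2.0]]
[-1.31  0.17  2.1   1.03  0.95  0.79] 0.0
[-1.21  0.08  2.12  1.01  0.93  0.31] 0.0
```

Call:
drive_tool([
  [0,0,0.1,0,0,0,2.0],
  [0,0,0.1,0,0,0,2.0],
  [0,-1.1,0.1,0,0,-0.12,2.0],
  [-0.2,-2.1,0.1,0,0,-0.24,2.0],
  [-0.6,-3.2,0.1,0,0,-0.36,2.0],
  [-1.0,-4.1,0.1,0,0,-0.48,2.0],
  [-1.6,-5.1,0.1,0,0,-0.6,2.0],
  [-2.2,-5.9,0.1,0,0,-0.72,2.0],
  [-3.0,-6.7,0.1,0,0,-0.84,2.0],
  [-3.8,-7.4,0.1,0,0,-0.96,2.0],
], newtons=20)

```text
time: 10.65
tcp_pos: [0.4387, -0.3273, 0.1498]
tool_rot: [-0.114, 0.885, -0.267, 0.365]
ft_force: [-0.9, -0.9, -0.1]
finger_gap: 0.234
```

```bash
python3 - <<'E'
from swing import *
adv([-3.8,-7.4,0.1,0,0,-.96])
c=bot.read_camera("wrist");cv2.imwrite("pics/wrist5.png",c["img"][:,:,::-1])
c=bot.read_camera("side");crop(c["img"],255,60,260,195,3,"pics/side5c.png")
E
python3 swing.py "[.99,1.02,1.05,1.08,1.11,1.14,1.17,1.20,1.22,1.24]" 2
```

```text
{'phi': np.float64(0.965), 'tang': -1.28, 'rod': -0.08, 'ax': -0.65, 'gap': 1.95, 't': 10.75} [-0.0031 -0.0003  0.0022]
[[-0.0,-0.3,-0.0,0.001,0.0,-0.03,2.0],[-0.1,-0.5,-0.0,0.0,0.0,-0.06,2.0],[-0.1,-0.8,-0.0,0.0,0.0,-0.09,2.0],[-0.1,-1.1,-0.0,0.0,0.0,-0.12,2.0],[-0.1,-1.3,-0.0,0.0,0.0,-0.15,2.0],[-0.2,-1.6,-0.0,0.0,0.0,-0.18,2.0],[-0.2,-1.9,-0.0,0.0,0.0,-0.21,2.0],[-0.3,-2.1,-0.0,0.0,0.0,-0.24,2.0],[-0.3,-2.3,-0.0,0.0,0.0,-0.26,2.0],[-0.4,-2.5,-0.0,0.0,0.001,-0.28,2.0]]
[-1.19  0.05  2.14  1.01  0.92  0.19] 0.0
[-1.17  0.03  2.15  1.01  0.91  0.08] 0.0
```

View pics/side5c.png

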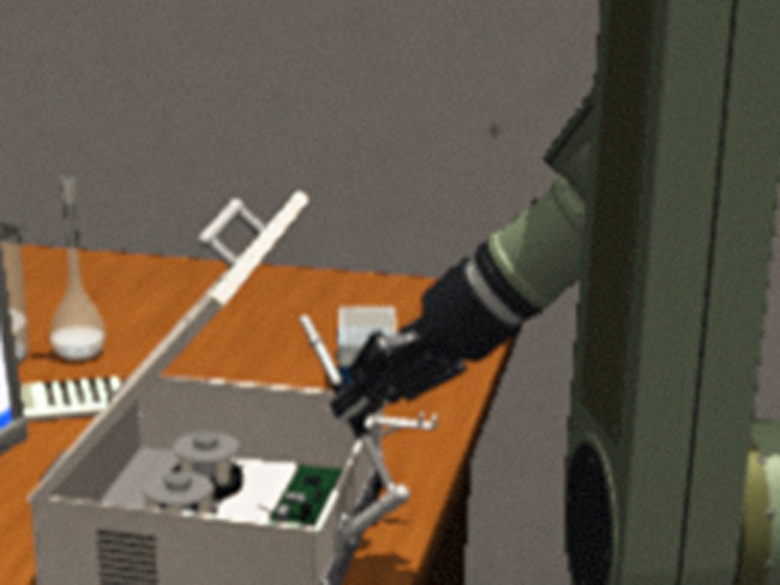

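View pics/wrist5.png

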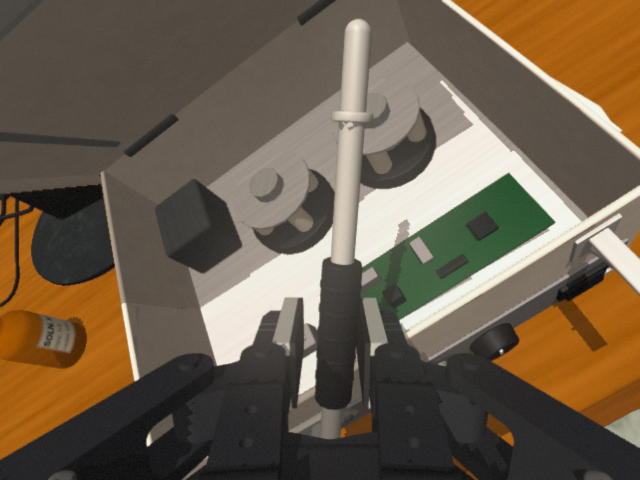

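The rod is caged and tracking, with its tip at (357,30). The lid is still high. I'll swing on to just short of the hole zone.

```bash
python3 swing.py "[1.01,1.07,1.13,1.19,1.25,1.31,1.35,1.38,1.40,1.42]" 2
```

```text
{'phi': np.float64(0.965), 'tang': -1.28, 'rod': -0.08, 'ax': -0.65, 'gap': 1.95, 't': 10.75} [-0.0031 -0.0003  0.0022]
[[-0.1,-0.4,-0.0,0.0,0.0,-0.05,2.0],[-0.1,-1.0,-0.0,0.0,0.0,-0.11,2.0],[-0.2,-1.5,-0.0,0.0,0.0,-0.17,2.0],[-0.3,-2.1,-0.0,0.0,0.0,-0.23,2.0],[-0.4,-2.6,-0.0,0.0,0.001,-0.29,2.0],[-0.6,-3.1,-0.0,0.0,0.001,-0.35,2.0],[-0.7,-3.4,-0.0,0.0,0.001,-0.39,2.0],[-0.8,-3.7,-0.0,0.0,0.001,-0.42,2.0],[-0.9,-3.8,-0.0,0.0,0.001,-0.44,2.0],[-1.0,-4.0,-0.0,0.0,0.001,-0.46,2.0]]
[-1.17  0.03  2.15  1.01  0.91  0.07] 0.0
[-1.15 -0.    2.17  1.01  0.9  -0.08] 0.0
```

Call:
drive_tool([
  [-0.1,-0.4,0,0,0,-0.05,2.0],
  [-0.1,-1.0,0,0,0,-0.11,2.0],
  [-0.2,-1.5,0,0,0,-0.17,2.0],
  [-0.3,-2.1,0,0,0,-0.23,2.0],
  [-0.4,-2.6,0,0,0,-0.29,2.0],
  [-0.6,-3.1,0,0,0,-0.35,2.0],
  [-0.7,-3.4,0,0,0,-0.39,2.0],
  [-0.8,-3.7,0,0,0,-0.42,2.0],
  [-0.9,-3.8,0,0,0,-0.44,2.0],
  [-1.0,-4.0,0,0,0,-0.46,2.0],
])

```text
time: 11.58
tcp_pos: [0.4481, -0.288, 0.1582]
tool_rot: [-0.03, 0.922, -0.062, 0.381]
ft_force: [0.2, -0.6, 0.3]
finger_gap: 0.234
```

```bash
python3 - <<'E'
from swing import *
adv([-1.0,-4.0,0,0,0,-.46])
c=bot.read_camera("wrist");cv2.imwrite("pics/wrist6.png",c["img"][:,:,::-1])
c=bot.read_camera("side");crop(c["img"],255,60,260,195,3,"pics/side6c.png")
print(push())
E
```

```text
{'phi': np.float64(1.421), 'tang': -0.54, 'rod': 0.38, 'ax': 0.24, 'gap': 2.0, 't': 11.6833}
```

View pics/side6c.png

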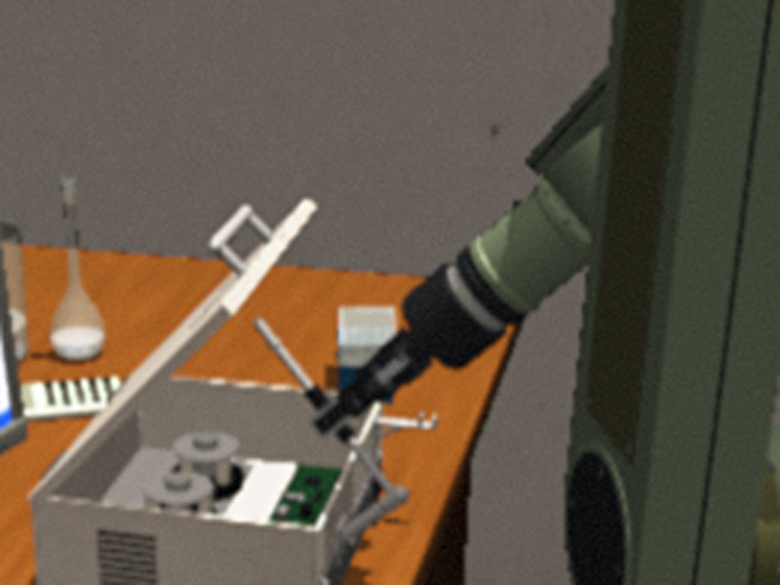

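View pics/wrist6.png

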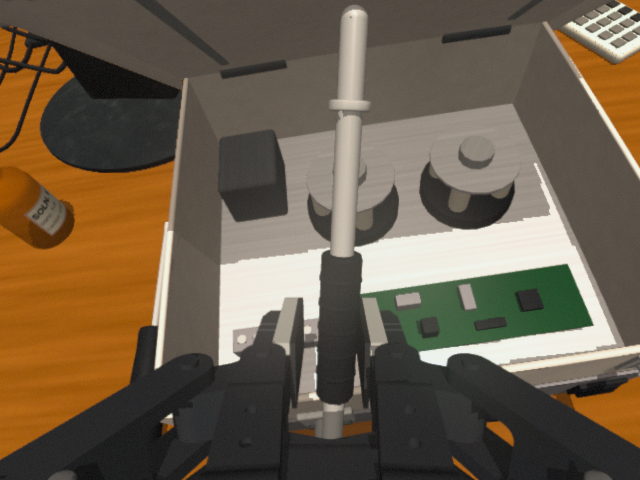

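```bash
cat > lidang.py <<'E'
from ik import *
def corner(th,y,up): return w((118-248*np.cos(th)+up*np.sin(th),y,112+248*np.sin(th)+up*np.cos(th)))
def show():
    c=bot.read_camera("side");T=pose(c)
    for th in(0.975,.9,.85,.8,.75,.7145,.7):
        u=proj([corner(th,y,up) for y in(-145,145) for up in(0,4)],c,T);print(th,((u-[255,60])*3).round(0).tolist())
if __name__=="__main__": show()
E
python3 lidang.py
```

```text
0.975 [[278.0, 171.0], [275.0, 168.0], [186.0, 273.0], [182.0, 270.0]]
0.9 [[294.0, 184.0], [291.0, 181.0], [206.0, 289.0], [202.0, 285.0]]
0.85 [[304.0, 193.0], [301.0, 190.0], [218.0, 300.0], [214.0, 296.0]]
0.8 [[314.0, 203.0], [311.0, 200.0], [230.0, 311.0], [226.0, 307.0]]
0.75 [[323.0, 213.0], [320.0, 209.0], [241.0, 323.0], [237.0, 319.0]]
0.7145 [[330.0, 220.0], [327.0, 217.0], [248.0, 332.0], [245.0, 328.0]]
0.7 [[332.0, 223.0], [329.0, 220.0], [251.0, 335.0], [248.0, 331.0]]
```

The lid is at about 0.80 rad and sinking at about 0.04 rad/s. I'll wait for it to land on the tip.

Call:
drive_tool([
  [0,0,0,0,0,0,2.0],
  [0,0,0,0,0,0,2.0],
  [0,0,0,0,0,0,2.0],
  [0,0,0,0,0,0,2.0],
  [0,0,0,0,0,0,2.0],
  [0,0,0,0,0,0,2.0],
  [0,0,0,0,0,0,2.0],
  [0,0,0,0,0,0,2.0],
  [0,0,0,0,0,0,2.0],
  [0,0,0,0,0,0,2.0],
])

```text
time: 12.57
tcp_pos: [0.4483, -0.2871, 0.1576]
tool_rot: [-0.031, 0.922, -0.061, 0.381]
ft_force: [0.0, 0.1, -0.6]
finger_gap: 0.232
```

Call:
drive_tool([
  [0,0,0,0,0,0,2.0],
  [0,0,0,0,0,0,2.0],
  [0,0,0,0,0,0,2.0],
  [0,0,0,0,0,0,2.0],
  [0,0,0,0,0,0,2.0],
  [0,0,0,0,0,0,2.0],
  [0,0,0,0,0,0,2.0],
  [0,0,0,0,0,0,2.0],
  [0,0,0,0,0,0,2.0],
  [0,0,0,0,0,0,2.0],
])

```text
time: 13.4
tcp_pos: [0.4483, -0.2871, 0.1576]
tool_rot: [-0.031, 0.922, -0.061, 0.381]
ft_force: [-0.4, 0.1, -0.5]
finger_gap: 0.229
```

Call:
drive_tool([
  [0,0,0,0,0,0,2.0],
  [0,0,0,0,0,0,2.0],
  [0,0,0,0,0,0,2.0],
  [0,0,0,0,0,0,2.0],
  [0,0,0,0,0,0,2.0],
  [0,0,0,0,0,0,2.0],
  [0,0,0,0,0,0,2.0],
  [0,0,0,0,0,0,2.0],
  [0,0,0,0,0,0,2.0],
  [0,0,0,0,0,0,2.0],
])

```text
time: 14.23
tcp_pos: [0.4483, -0.2871, 0.1576]
tool_rot: [-0.031, 0.922, -0.061, 0.381]
ft_force: [-1.2, -0.5, 0.4]
finger_gap: 0.234
```

```bash
python3 - <<'E'
from swing import *
print(push())
c=bot.read_camera("wrist");cv2.imwrite("pics/wrist7.png",c["img"][:,:,::-1])
c=bot.read_camera("side");crop(c["img"],255,60,260,195,3,"pics/side7c.png")
E
```

```text
{'phi': np.float64(1.421), 'tang': -0.52, 'rod': -0.47, 'ax': -1.14, 'gap': 2.0, 't': 14.2333}
```

View pics/side7c.png

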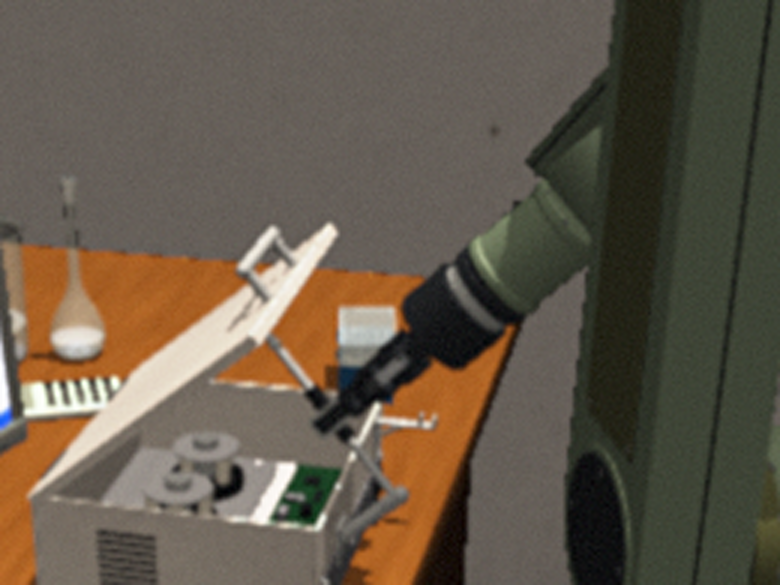

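View pics/wrist7.png

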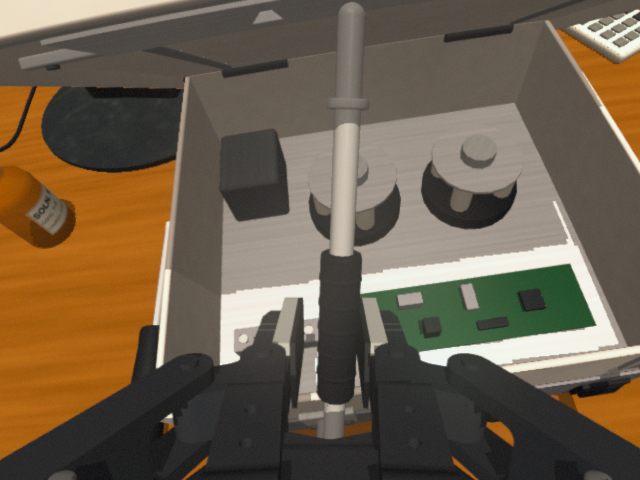

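The side view has the lid corner at crop (336,228), about 0.70 rad, so the lid is on or near the tip. The wrist view even shows the hole as a bright notch at (268,17), about 83 px (~26 mm) to the +y side of the tip at (351,10). That puts the hole near swing 1.54. I'll slide gently.

```bash
python3 swing.py "[1.43+.008*i for i in range(10)]" 2;python3 - <<'E'
import json
print([round(1.43+.008*i,3) for i in range(10)])
E
```

```text
{'phi': np.float64(1.421), 'tang': -0.0, 'rod': 0.59, 'ax': 0.13, 'gap': 2.0, 't': 14.3333} [-0.0033  0.     -0.0006]
[[0.0,-0.1,-0.0,0.0,0.001,-0.01,2.0],[0.0,-0.1,-0.0,0.0,0.001,-0.018,2.0],[0.0,-0.2,-0.0,0.0,0.001,-0.026,2.0],[0.0,-0.3,-0.0,0.0,0.001,-0.034,2.0],[0.0,-0.4,-0.0,0.0,0.001,-0.042,2.0],[0.0,-0.4,-0.0,0.0,0.001,-0.05,2.0],[0.0,-0.5,-0.0,0.0,0.001,-0.058,2.0],[-0.0,-0.6,-0.0,0.0,0.001,-0.066,2.0],[-0.0,-0.6,-0.0,0.0,0.001,-0.074,2.0],[-0.0,-0.7,-0.0,0.0,0.001,-0.082,2.0]]
[-1.15 -0.01  2.18  1.01  0.89 -0.12] 0.0
[-1.14 -0.02  2.19  1.01  0.89 -0.16] 0.0
[1.43, 1.438, 1.446, 1.454, 1.462, 1.47, 1.478, 1.486, 1.494, 1.502]
```

Call:
drive_tool([
  [0,-0.1,0,0,0,-0.01,2.0],
  [0,-0.15,0,0,0,-0.018,2.0],
  [0,-0.2,0,0,0,-0.026,2.0],
  [0,-0.3,0,0,0,-0.034,2.0],
  [0,-0.37,0,0,0,-0.042,2.0],
  [0,-0.44,0,0,0,-0.05,2.0],
  [0,-0.51,0,0,0,-0.058,2.0],
  [0,-0.58,0,0,0,-0.066,2.0],
  [0,-0.65,0,0,0,-0.074,2.0],
  [0,-0.7,0,0,0,-0.08,2.0],
])

```text
time: 15.17
tcp_pos: [0.4489, -0.2799, 0.1582]
tool_rot: [-0.016, 0.924, -0.024, 0.381]
ft_force: [-2.3, -3.7, -1.2]
finger_gap: 0.234
```

```bash
python3 - <<'E'
from swing import *
adv([0,-.7,0,0,0,-.08])
print(push(),push())
c=bot.read_camera("wrist");cv2.imwrite("pics/wrist8.png",c["img"][:,:,::-1])
c=bot.read_camera("side");crop(c["img"],255,60,260,195,3,"pics/side8c.png")
E
```

```text
{'phi': np.float64(1.502), 'tang': -3.85, 'rod': -2.28, 'ax': -0.79, 'gap': 2.0, 't': 15.1667} {'phi': np.float64(1.502), 'tang': -3.85, 'rod': -2.28, 'ax': -0.79, 'gap': 2.0, 't': 15.1667}
```

View pics/side8c.png

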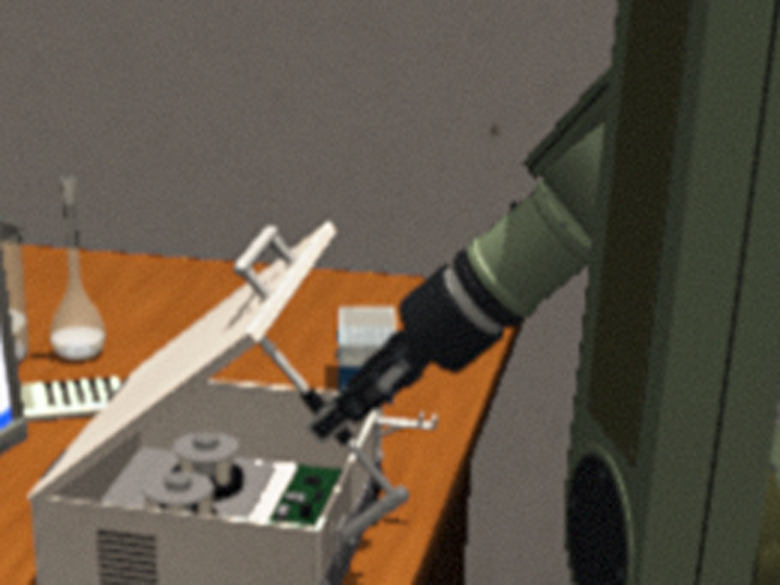

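View pics/wrist8.png

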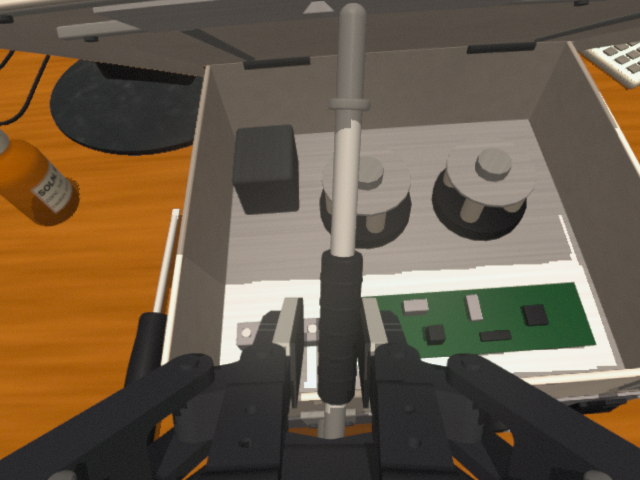

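Contact shows as a push of 3.9 N, in the 1-4 N slide range. The hole is now at (318,7) and the tip at (352,12). The last 0.08 rad closed 49 px, so about 0.055 rad remains.

Call:
drive_tool([
  [0,-0.05,0,0,0,-0.005,2.0],
  [0,-0.09,0,0,0,-0.01,2.0],
  [0,-0.13,0,0,0,-0.015,2.0],
  [0,-0.18,0,0,0,-0.02,2.0],
  [0,-0.22,0,0,0,-0.025,2.0],
  [0,-0.27,0,0,0,-0.03,2.0],
  [0,-0.31,0,0,0,-0.035,2.0],
  [0,-0.36,0,0,0,-0.04,2.0],
  [0,-0.36,0,0,0,-0.04,2.0],
  [0,-0.36,0,0,0,-0.04,2.0],
])

```text
time: 16.1
tcp_pos: [0.4492, -0.2761, 0.1585]
tool_rot: [-0.009, 0.924, -0.005, 0.382]
ft_force: [0.4, -0.1, 0.8]
finger_gap: 0.232
```

```bash
python3 - <<'E'
from swing import *
adv([0,-.36,0,0,0,-.04])
print(push())
c=bot.read_camera("wrist");crop(c["img"],240,0,200,150,4,"pics/wrist9.png")
c=bot.read_camera("side");crop(c["img"],305,110,100,75,8,"pics/side9c.png")
E
```

```text
{'phi': np.float64(1.542), 'tang': -0.07, 'rod': 0.85, 'ax': -0.31, 'gap': 1.98, 't': 16.1}
```

View pics/wrist9.png

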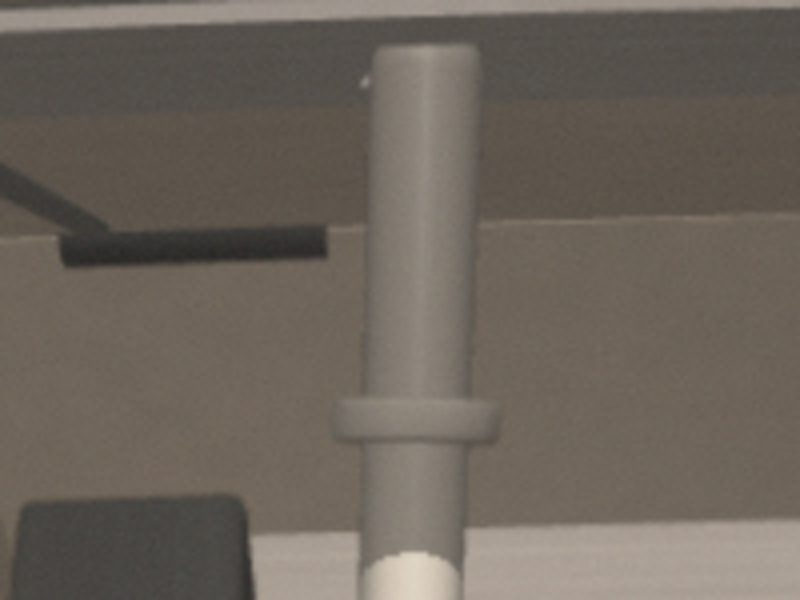

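View pics/side9c.png

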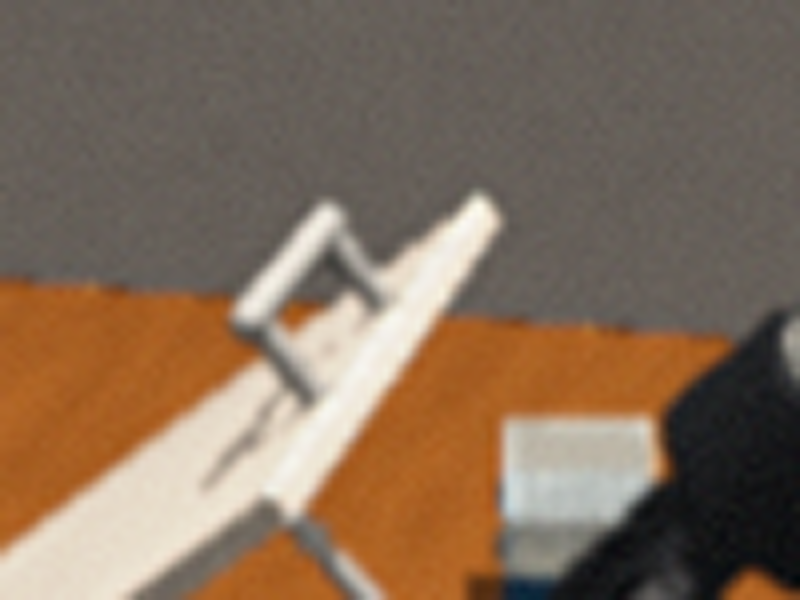

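```bash
python3 - <<'E'
from swing import *
c=bot.read_camera("side");crop(c["img"],255,60,260,195,3,"pics/side10c.png")
def g(f): return cv2.cvtColor(cv2.imread(f),cv2.COLOR_BGR2GRAY).astype(np.float32)[205:320,225:345]
a=g("pics/side8c.png")
for f in("side6c","side7c","side8c","side10c"): print(f,cv2.phaseCorrelate(a,g(f"pics/{f}.png"),cv2.createHanningWindow((120,115),cv2.CV_32F)))
b=cv2.imread("pics/side8c.png")[190:330,220:350];d=cv2.imread("pics/side10c.png")[190:330,220:350]
cv2.imwrite("pics/cmp.png",cv2.resize(np.hstack([b,d]),None,fx=3,fy=3))
c=bot.read_camera("wrist");cv2.imwrite("pics/wrist10.png",c["img"][:,:,::-1]);print(push())
E
```

```text
side6c ((-21.33665865717012, -24.487688489001158), 0.033746612601810035)
side7c ((2.779532638962408, 0.3440505311439068), 0.31116105053159926)
side8c ((4.2155789969910984e-10, 5.684341886080802e-14), 1.000000067925056)
side10c ((2.703078385131704, 0.40723742491515935), 0.34916600359810723)
{'phi': np.float64(1.541), 'tang': 0.19, 'rod': -1.11, 'ax': -0.09, 'gap': 2.04, 't': 16.3}
```

View pics/cmp.png

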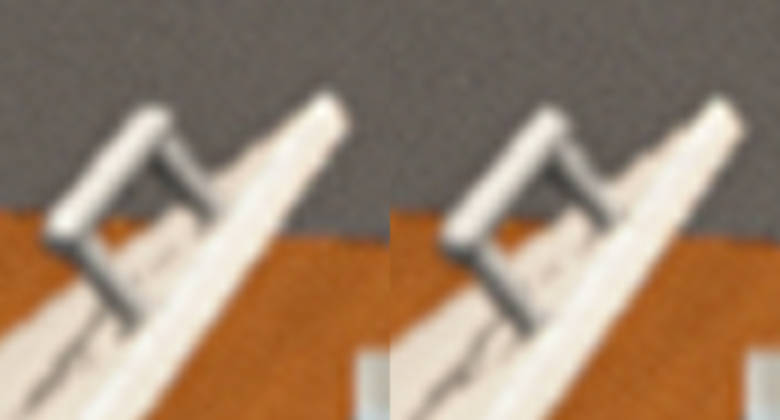

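View pics/wrist10.png

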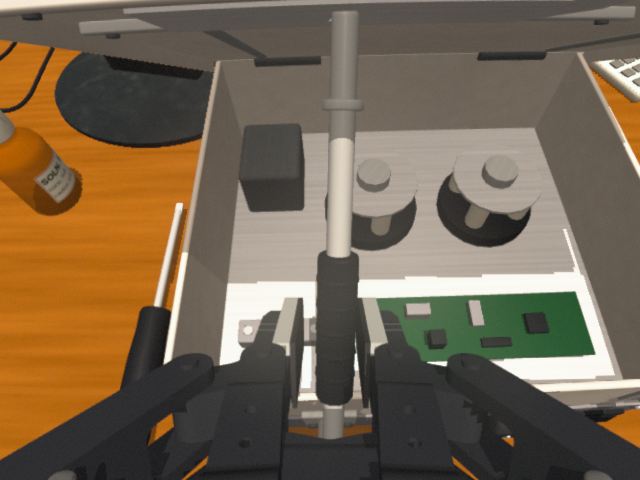

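The push fell to 0 and the lid edge dropped about 2.7 crop px, as expected for the hole. The sleeve moved forward off the pushing pad and floats free at columns 316-356, with the pads at 303 and 362. The tip is seated. I'll open and back straight out.

Call:
drive_tool([
  [0,0,0,0,0,0,3.5],
  [0,0,0,0,0,0,3.5],
  [0,0,0,0,0,0,3.5],
  [0,0,0,0,0,0,3.5],
  [0,0,-0.5,0,0,0,3.5],
  [0,0,-1.5,0,0,0,3.5],
  [0,0,-3.0,0,0,0,3.5],
  [0,0,-5.0,0,0,0,3.5],
  [0,0,-7.5,0,0,0,3.5],
  [0,0,-10.0,0,0,0,3.5],
])

```text
time: 17.13
tcp_pos: [0.3776, -0.2769, 0.2298]
tool_rot: [-0.009, 0.924, -0.005, 0.381]
ft_force: [0.4, -1.0, -0.2]
finger_gap: 0.41
```

Call:
drive_tool([
  [0,0,-2,0,0,0,3.5],
  [0,0,-4,0,0,0,3.5],
  [0,0,-5,0,0,0,3.5],
  [0,0,-5,0,0,0,3.5],
  [0,0,-5,0,0,0,3.5],
  [0,0,-5,0,0,0,3.5],
  [0,0,-5,0,0,0,3.5],
  [0,0,-5,0,0,0,3.5],
  [0,0,-5,0,0,0,3.5],
  [0,0,-5,0,0,0,3.5],
])

```text
time: 17.97
tcp_pos: [0.3435, -0.2778, 0.2643]
tool_rot: [-0.009, 0.924, -0.005, 0.382]
ft_force: [-0.1, 0.2, -0.1]
finger_gap: 0.413
```

```bash
python3 - <<'E'
from swing import *
adv([0,0,-10,0,0,0]);adv([0,0,-5,0,0,0]);print(push(),(cur()[0]-getc()[0]).round(4))
c=bot.read_camera("side");crop(c["img"],255,60,260,195,3,"pics/side11c.png")
c=bot.read_camera("wrist");cv2.imwrite("pics/wrist11.png",c["img"][:,:,::-1])
def g(f): return cv2.cvtColor(cv2.imread(f),cv2.COLOR_BGR2GRAY).astype(np.float32)[205:320,225:345]
print(cv2.phaseCorrelate(g("pics/side10c.png"),g("pics/side11c.png"),cv2.createHanningWindow((120,115),cv2.CV_32F)))
E
```

```text
{'phi': np.float64(1.541), 'tang': 0.15, 'rod': -0.15, 'ax': -0.06, 'gap': 3.52, 't': 17.9667} [-0.0013  0.0008  0.0007]
((-0.007215024982841101, -0.05308082728202379), 0.7127299647861057)
```

View pics/side11c.png

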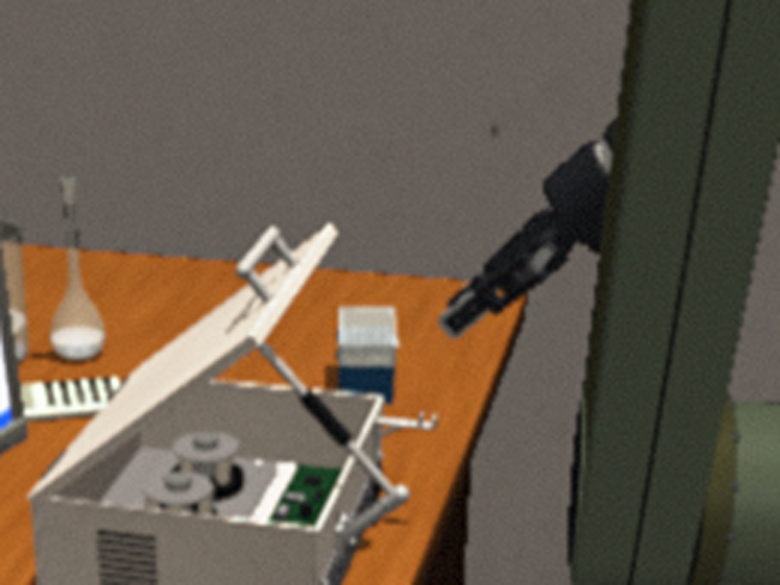

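View pics/wrist11.png

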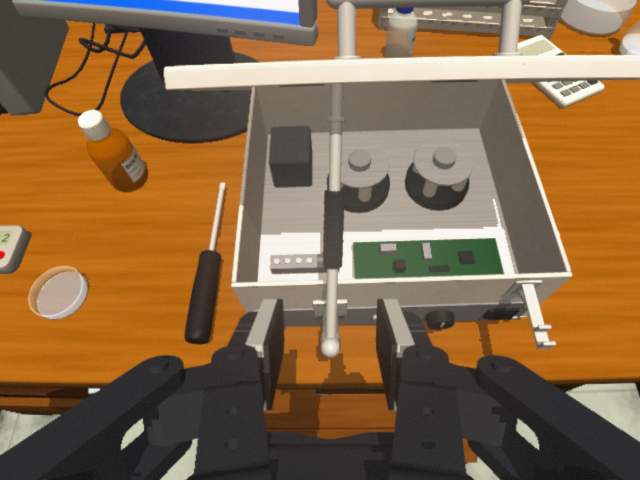

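Call:
drive_tool([
  [0,0,-1,0,0,0,3.5],
  [0,0,-2,0,0,0,3.5],
  [0,0,-3,0,0,0,3.5],
  [0,0,-3,0,0,0,3.5],
  [0,0,-3,0,0,0,3.5],
  [0,0,-3,0,0,0,3.5],
  [0,0,-3,0,0,0,3.5],
  [0,0,-3,0,0,0,3.5],
  [0,0,-3,0,0,0,3.5],
  [0,0,-3,0,0,0,3.5],
])

```text
time: 18.9
tcp_pos: [0.3222, -0.2783, 0.2857]
tool_rot: [-0.009, 0.924, -0.006, 0.382]
ft_force: [0.9, -0.1, 0.6]
finger_gap: 0.414
```

```bash
python3 - <<'E'
from swing import *
print(push())
c=bot.read_camera("side");crop(c["img"],255,60,260,195,3,"pics/side12c.png")
def g(f): return cv2.cvtColor(cv2.imread(f),cv2.COLOR_BGR2GRAY).astype(np.float32)[205:320,225:345]
d=cv2.phaseCorrelate(g("pics/side10c.png"),g("pics/side12c.png"),cv2.createHanningWindow((120,115),cv2.CV_32F));print(d)
if abs(d[0][0])<.5 and abs(d[0][1])<.5: print(bot.close_job())
E
```

```text
{'phi': np.float64(1.541), 'tang': -0.1, 'rod': 1.04, 'ax': 0.25, 'gap': 3.54, 't': 18.9}
((0.03431052609534646, -0.02773365236460279), 0.7370886543061999)
the job is handed in; nothing more can be done
None
```

The pump unit is open and standing by itself on the prop rod, and I handed the job in at about 19 s of the 72 s allowed.

**What I did:** I lifted the lid by its handle to about 0.97 rad, just short of the stop, and let it go. I then caged the rod's sleeve loosely, swung it up to 1.42 rad and let the sinking lid settle on the tip. From there I slid the tip gently along the plate until the hole took it, with the tool at a swing of about 1.54 rad.

**What the checks showed:**
- **Hole found:** the push was 3.9 N while sliding and fell to 0 at the hole. The lid edge dropped about 1 px in the side view, and the sleeve moved forward off the pushing pad.
- **Staying open:** after I released the rod and backed away, the lid moved less than 0.02 px in the side view over about 2.6 s. The robot was touching nothing.
- **Forces:** the readings taken after each move peaked at about 18 N, during the lift.
- **Desk:** nothing else on the desk was touched in the moves, and the last wrist view shows the screwdriver, dish, bottle and timer in place.

**Weaker checks:** the lid angle I read from the side camera (about 0.68–0.70 rad) is only good to about 0.02 rad. That is too coarse to tell the hole from the flat face, so seating rests on the force drop and the lid's drop. I did not push against the hole's flanks to confirm it.

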